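# Set the iron and wedge of a wooden hand plane

### The arm

A 7-joint arm with a two-finger parallel gripper is mounted at the origin on the work surface. World frame = base frame: x ahead of the robot, y to its left, z up, the work surface at z = 0. Lengths are in mm, angles in rad, forces in N, time in s.
With the tool pointing down it reaches from about 400 to 900 mm from the base axis. Payload 5.5 kg.
Tool frame: the origin (TCP) lies on the mounting face of the last link; the fingertips stand 178 mm ahead of it and the grasp point (between the pads) lies 159 mm ahead of it (arm.tip_reach is the distance from the TCP to the fingertips, in mm); y points along the fingers, x is the direction in which the jaws open and shut, and the axes are right-handed (so a half turn about y gives the same grasp; the last joint's range is limited). The gripper opens to 92 mm and grips with 3 to 60 N. Pads are 19 mm wide; open, the fingers measure 130 mm over their backs; the gripper's body (75 mm by 190 mm) begins 47 mm behind the grasp point.
Start: joints at [-1.053, 0.501, -0.427, 1.55, 0.221, 1.138, -0.21], TCP at [163.801, 629.019, 404.729] pointing down, gripper open.
Joint ranges: [-2.88, 2.88], [-0.31, 2.03], [-1.54, 1.56], [0.2, 2.42], [-1.41, 4.55], [0.19, 2.02], [-2.57, 2.57]. Speed limits (rad/s): [2.57, 2.57, 3.14, 3.14, 3.14, 3.14, 3.14].

### API

Orientations are given as a unit quaternion [x, y, z, w].
In Python, from plant import arm gives the robot as it stands.
- The arm moves only by the shell command python3 -m pendant 'ROWS' [OPENING] [FORCE]. ROWS is JSON, a list of rows, each a list of 4 numbers: the shift along the tool's x, y, z in m, then the turn about the tool's y in degrees. A call has exactly 5 rows; each row is the pose to reach, as a shift and turn from the pose commanded when the call began, along the tool's axes at that moment; what a row does not reach only later rows make up. A row lasts 1/8 s, in which the tool goes at most 62.5 mm and 10.7 degrees, less where a joint would pass 70% of its speed; a pose out of reach is approached as far as the arm can. A call with a gripper value outside its range is refused whole. OPENING is the opening, from 0 (shut) to 1 (fully open), set as the call begins (- or left out, the last holds). The fingers move at their own pace and stop on an object; FORCE is the grip in N (left out, the last holds). Time passes only in rows, so rows that repeat a pose let the fingers close, or fill a call up. It gives the time, the measured TCP pose, the force and the opening at its end, in the units of the state.
- arm.get_obs(): the state, without advancing time (a new reading comes with each control period).
- arm.get_image(name): name is "side" or "top" or "wrist"; returns a dict with "image" (420x560x3 uint8, blue, green, red), "fx", "fy", "cx", "cy" (pixels), "cam_to_world" (4x4, takes a point from camera to world coordinates); the wrist camera has in their place "tool_from_camera" (4x4, takes a point from camera to tool coordinates, whose origin is the TCP and whose axes are the tool frame's). Camera axes: x right, y down, z forward; pixel columns grow to the right and rows downward; lengths in mm; the calibration is good to about 2 mm. A picture is of the moment at which its call begins: read the wrist's pose just before it. There is no depth.
- arm.finish_job(): hands the job in, once; it reports no verdict.
Trained networks look in the newest picture that a camera, given by its name, has taken for a name from the list of things; names that differ only in an ending like _2 or _b are one class to them, and where a whole thing is asked for, a point or a joint stands for the part that bears it (a point fixed in the world has none). Each returns a list of dicts, best first, with "confidence" (0 to 1); they miss things now and then, are a little off and sometimes report something else, mostly with a low value. They report only what shows in the picture. A call takes as long as a camera call. They do not tell look-alikes from the thing itself.
- arm.spot_in(camera, query): "xyz" ([x, y, z] in mm, in world coordinates, good to about 4 mm: the middle of the surface that is visible of it).
- arm.regions_of(camera, query): "mask" (420x560 bool, what is visible of it).
The state is a dict: "time": time; "joint_pos": joint angles; "qvel": joint speeds; "joint_torque": joint torques, N m; "ee_pos": TCP position; "ee_rot": TCP orientation; "force": force on the tool from outside, world axes, zero at the start; "torque": the same for the moment, N m; "opening": finger opening in mm.
Only numpy, scipy, OpenCV 4.12 (cv2) and the standard library are available. Lean on these libraries where they do the work, as an engineer would, in place of code of your own. Each camera call takes 0.05 s, during which the arm holds its last target.

### The job

Assemble the wooden hand plane: take the wide plane iron (not the narrow one) from the leaning rack and slide it, bevel down, along the sloping bed under the brass cross-pin until its edge rests on the board under the plane, lowering it gently, never letting it drop in. Then slide the wooden wedge in on top of the iron, thin end first and flat face on the iron, and push it snug under the pin. Let go of both, and leave the narrow iron and everything else on the bench as they are.

Things in the scene. Friction and masses are not known exactly. Their poses are not given: they have to be found in the camera images.
- plane: Wooden hand plane, fixed sole-down on an 18 mm plywood board 300 x 130 mm. Body 245 long (heel x = -150, toe x = +95), 70 wide, 60 high: its top is 78 mm over the bench. Open throat 48 mm wide between 11 mm cheeks; at the top it runs from x = -60 to +37 mm, and it goes through to the board. Origin: on the bench under the bed's foot, midway across; +x to the toe, z up.
- plane_bed: Sloping bed of the plane, 45 deg to the bench, leaning back to the heel. Origin: foot of the bed on the board's top (18 mm over the bench), midway across. +z up along the bed (85 mm long), +x its normal (up and to the toe), +y across. A seated iron is parallel to these axes, bevel side on x = 0, cutting edge at about x = 5 to 7, z = -4 to -6 mm.
- plane_pin: Brass cross-pin, 9 mm thick, fixed across the throat. Origin: its centre, axis y; in the bed's frame at x = 17.5, z = 35 mm, so 13 mm are free between bed and pin and 8 mm over the iron.
- rack: Plywood rack, fixed, 262 wide (y), 110 deep: a back board (90 mm high from the ledge) leaning 5 deg to -x and a front rail 38 mm high leave pockets 16 mm deep. The two irons and the wedge stand in its bays (y = -84, 0, 84 mm) in any order, lower ends on the ledge (x = 0, z = 26 mm), backs on the back board, upper ends free above it. Origin on the bench; +x to the front rail.
- iron: Wide plane iron, steel, 45 wide (y), 5 thick (x), 130 mm long (z up), 0.22 kg. Origin: middle of the lower end on the back (bevel side) face, x = 0; flat face at x = 5 mm. The bevel takes the lowest 9 mm of the back, so the cutting edge is at x = 5, z = 0. As it leans in the rack it needs no turning over: its +x ends along the bed's +x.
- iron_edge (a point): Middle of the wide iron's cutting edge (x = 5, z = 0 mm in the iron's frame).
- narrow_iron: Another iron, the same but 30 mm wide. It stays in the rack.
- wedge: Wooden wedge, 42 wide (y), 145 long (z up to the head), 60 g, 5 thick (x) at the thin lower end, 21 mm at the head. Origin: middle of the thin end on the flat back, x = 0; +x to the sloping face. Home: parallel to the bed's axes, back on the iron (x = 5 mm there), jammed under the pin with the thin end at about z = 8 to 15 mm there. A push of 10 to 15 N along it is enough.
- mallet: Wooden mallet lying on the bench, head 62 x 110 x 78 mm, handle 200 mm; bystander. Origin under its head.
- toy_truck: Wooden toy truck 150 x 80 x 74 mm; bystander. Origin underneath.
- glue_bottle: White bottle, 56 mm diameter, 160 mm high; bystander. Origin underneath.
- wheel_a: Loose wooden wheel, 44 mm diameter, 14 mm thick, lying flat; bystander. Origin underneath.
- wheel_b: Another such wheel; bystander.
- marking_gauge: Wooden marking gauge, 200 x 60 x 66 mm; bystander. Origin underneath.
- try_square: Try square, wooden stock 115 mm, steel blade 160 mm, lying flat; bystander. Origin under the stock.
Things that resemble listed ones, but are neither listed nor needed, are in the scene too. What is shaped like the iron but turquoise is not meant.

How it is judged (in metres and radians):
On the way, in this order (a step that is already met when the one before it is completed fails the run):
1. the wide iron lies on the bed, bevel down, its edge on the setting board (z of iron_edge in the frame of plane_bed between -0.008 and 0.003 m and x of iron_edge in the frame of plane_bed between 0.0025 and 0.0085 m and y of iron_edge in the frame of plane_bed between -0.004 and 0.004 m and angle between the z axis of iron and the z axis of plane_bed, either way round below 0.06 rad and angle between the x axis of iron and the x axis of plane_bed, either way round below 0.08 rad), for 0.2 s.
2. the wedge lies on the iron, pushed under the cross-pin (all of step 1 and z of wedge in the frame of plane_bed between -0.012 and 0.023 m and x of wedge in the frame of plane_bed between 0.002 and 0.009 m and y of wedge in the frame of plane_bed between -0.006 and 0.006 m and angle between the z axis of wedge and the z axis of plane_bed, either way round below 0.08 rad and angle between the x axis of wedge and the x axis of plane_bed, either way round below 0.1 rad), for 0.2 s.
At the end, for the whole second after the job is handed in: Wide iron flat on the bed (3.4 deg), bevel down, edge on the setting board (-8 to +3 mm along the bed, 4 mm of middle). Wedge flat on it (4.6 deg), thin end under 23 mm up the bed, bearing on the pin with over 0.1 N. Both released, at rest (all of step 2 and contact force between wedge and plane_pin above 0.1 N and linear speed of each of iron, wedge below 0.02 m/s); the robot touches nothing.
It fails at once if the iron drops or is rammed into the plane (faster than 0.4 m/s in the throat) (z of iron_edge in the frame of plane_bed between -0.02 and 0.07 m and x of iron_edge in the frame of plane_bed between -0.02 and 0.03 m and y of iron_edge in the frame of plane_bed between -0.03 and 0.03 m and linear speed of iron above 0.4 m/s).
It fails at once if the narrow iron is shifted (over 10 mm) (distance of narrow_iron from where it was at the start of the episode above 0.01 m).
It fails at once if something else on the bench is shifted (over 20 mm) (distance of any of mallet, toy_truck, glue_bottle, wheel_a, wheel_b, marking_gauge, try_square from where it was at the start of the episode above 0.02 m).
It also fails if it takes over 72 s, if anything falls off the work surface, if the arm or the gripper's body presses on something with over 40 N, if the wrist force passes 120 N, or if a joint passes its speed limit or range.

## Working session

There is one attempt and no reset: what is moved stays moved. The work goes in short steps, Python scripts to look and compute and a shell command to move; the robot and the scene stay as the last step left them, time stands still between calls to the robot, and variables do not carry over. Pictures are saved under pics/ and viewed, and the job is handed in when it is done.

```bash
ls; mkdir -p pics; python3 - <<'E'
from plant import arm
import cv2
print({k:(v if not hasattr(v,'round') else v) for k,v in arm.get_obs().items()})
for c in ["side","top","wrist"]:
    d=arm.get_image(c); cv2.imwrite(f"pics/a_{c}.png",d["image"])
    print(c,d["fx"],d["cx"],d["cy"],d.get("cam_to_world",d.get("tool_from_camera")))
E
```

```text
pics
{'time': 0.0, 'joint_pos': array([-1.0528023 ,  0.50182521, -0.42678799,  1.55144282,  0.22082418,
        1.13828303, -0.21030289]), 'qvel': array([-0.00084306, -0.00048373,  0.00067326, -0.00117665,  0.00104779,
        0.00031143, -0.00035523]), 'joint_torque': array([ 3.09624529e-04, -5.66595876e+01, -5.81623524e+00, -2.79121703e+01,
       -6.86588581e-02,  3.10341083e-02,  1.96289070e-04]), 'ee_pos': array([163.80036071, 628.66007544, 403.69492752]), 'ee_rot': array([ 0.5598602 ,  0.43189783, -0.43297744, -0.55906293]), 'force': array([ 0.34423339,  0.24717873, -0.28410734]), 'torque': array([ 0.02500684, -0.01405886, -0.01612055]), 'opening': 91.78916874174227}
side 540.2685631272241 271.54642656160166 205.6293553352653 [[ 7.01154896e-01 -4.30324164e-01  5.68509389e-01 -3.47555286e+02]
 [-7.12954067e-01 -4.33033132e-01  5.51524075e-01 -8.78045964e+02]
 [ 8.84926461e-03 -7.92024886e-01 -6.10424664e-01  1.04711520e+03]
 [ 0.00000000e+00  0.00000000e+00  0.00000000e+00  1.00000000e+00]]
top 388.9293023162521 275.84310362518994 210.57099001992722 [[-1.54365749e-02 -9.97642510e-01  6.68665455e-02  4.79667092e+02]
 [-9.99806647e-01  1.45861681e-02 -1.31875934e-02  4.31010398e+00]
 [ 1.21811771e-02 -6.70571879e-02 -9.97674773e-01  1.07424492e+03]
 [ 0.00000000e+00  0.00000000e+00  0.00000000e+00  1.00000000e+00]]
wrist 319.96343973990855 281.7089753637158 212.45830247598724 [[ 9.99998166e-01 -1.89166563e-03  2.99528897e-04  9.76250209e-01]
 [-8.13685404e-04 -2.78043867e-01  9.60568033e-01  1.96213543e+01]
 [-1.73379136e-03 -9.60566515e-01 -2.78044897e-01  7.40580103e+01]
 [ 0.00000000e+00  0.00000000e+00  0.00000000e+00  1.00000000e+00]]
```

View pics/a_side.png

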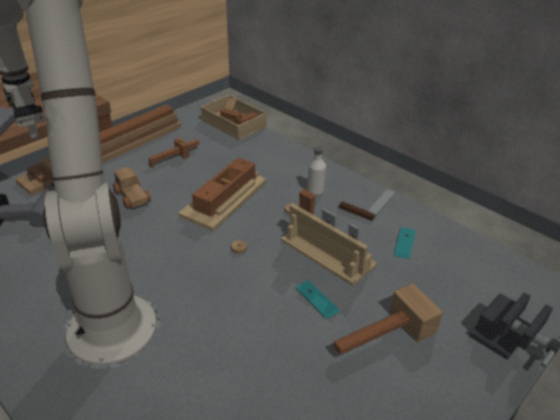

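View pics/a_top.png

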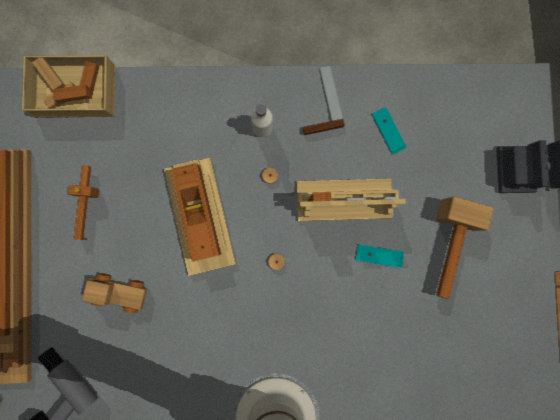

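View pics/a_wrist.png

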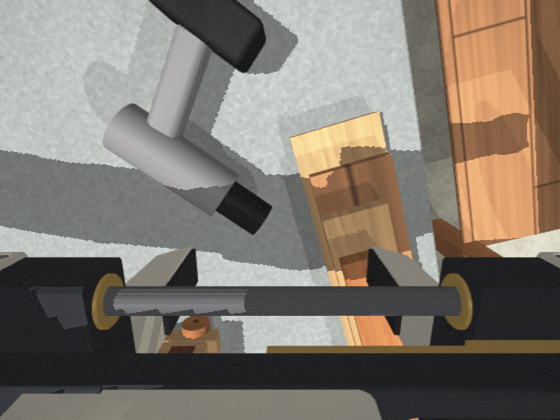

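```bash
cat > h.py <<'E'
from plant import arm
import numpy as np, cv2
from scipy.spatial.transform import Rotation as R
np.set_printoptions(precision=2,suppress=True)
def cam(name):
    o=arm.get_obs(); d=arm.get_image(name)
    K=np.array([[d["fx"],0,d["cx"]],[0,d["fy"],d["cy"]],[0,0,1]])
    if name=="wrist":
        T=np.eye(4);T[:3,:3]=R.from_quat(o["ee_rot"]).as_matrix();T[:3,3]=o["ee_pos"]
        M=T@np.array(d["tool_from_camera"])
    else: M=np.array(d["cam_to_world"])
    return d["image"],K,M
def proj(K,M,P):
    P=np.atleast_2d(P); c=(P-M[:3,3])@M[:3,:3]; u=c@K.T; return u[:,:2]/u[:,2:]
def ray(K,M,uv):
    d=M[:3,:3]@np.linalg.inv(K)@np.array([uv[0],uv[1],1.]); return M[:3,3],d/np.linalg.norm(d)
def at_z(K,M,uv,z):
    o,d=ray(K,M,uv); return o+d*(z-o[2])/d[2]
E
python3 - <<'E'
from h import *
o=arm.get_obs(); print(R.from_quat(o["ee_rot"]).as_matrix())
for c in ["side","top"]:
  for q in ["plane","plane_pin","rack","iron","narrow_iron","wedge","iron_edge","plane_bed"]:
    print(c,q,[(np.round(s["xyz"]).tolist(),round(s["confidence"],2)) for s in arm.spot_in(c,q)][:4])
E
```

```text
[[ 0.25 -0.   -0.97]
 [ 0.97 -0.    0.25]
 [-0.   -1.    0.  ]]
side plane [([511.0, 171.0, 39.0], 0.86)]
side plane_pin [([570.0, -126.0, 150.0], 0.74)]
side rack [([560.0, -215.0, 46.0], 0.73)]
side iron [([769.0, -333.0, 4.0], 0.7), ([427.0, -297.0, 8.0], 0.6), ([571.0, -201.0, 140.0], 0.53)]
side narrow_iron [([568.0, -281.0, 135.0], 0.55)]
side wedge [([568.0, -126.0, 147.0], 0.81)]
side iron_edge [([426.0, -299.0, 4.0], 0.72), ([570.0, -202.0, 136.0], 0.59), ([774.0, -329.0, 6.0], 0.58), ([633.0, 12.0, 14.0], 0.4)]
side plane_bed [([326.0, 416.0, 37.0], 0.69), ([562.0, -218.0, 46.0], 0.16)]
top plane []
top plane_pin [([561.0, 210.0, 58.0], 0.56), ([540.0, 190.0, 35.0], 0.31)]
top rack [([569.0, -203.0, 12.0], 0.82)]
top iron [([425.0, -291.0, 5.0], 0.93), ([777.0, -328.0, 8.0], 0.7)]
top narrow_iron [([542.0, 189.0, 35.0], 0.66)]
top wedge [([575.0, -108.0, 173.0], 0.47)]
top iron_edge [([429.0, -292.0, 8.0], 0.89), ([777.0, -333.0, 7.0], 0.66)]
top plane_bed [([542.0, 204.0, 55.0], 0.57), ([836.0, -165.0, 12.0], 0.49)]
```

```bash
python3 - <<'E'
import cv2,numpy as np
t=cv2.imread("pics/a_top.png"); s=cv2.imread("pics/a_side.png")
a=cv2.resize(t[150:280,150:250],None,fx=4.4,fy=4.4,interpolation=cv2.INTER_CUBIC)
b=cv2.resize(s[150:230,170:280],None,fx=3.2,fy=3.2,interpolation=cv2.INTER_CUBIC)
b2=cv2.resize(s[175:285,270:385],None,fx=2.9,fy=2.9,interpolation=cv2.INTER_CUBIC)
h=572; c=np.zeros((590,800,3),np.uint8); c[:572,:440]=a; c[:256,445:797]=b; c[262:262+b2.shape[0],445:445+b2.shape[1]]=b2
cv2.imwrite("pics/b.png",c)
e=cv2.resize(t[165:280,280:420],None,fx=5.7,fy=5,interpolation=cv2.INTER_CUBIC)
cv2.imwrite("pics/b2.png",e)
E
```

```text
(no output)
```

View pics/b.png

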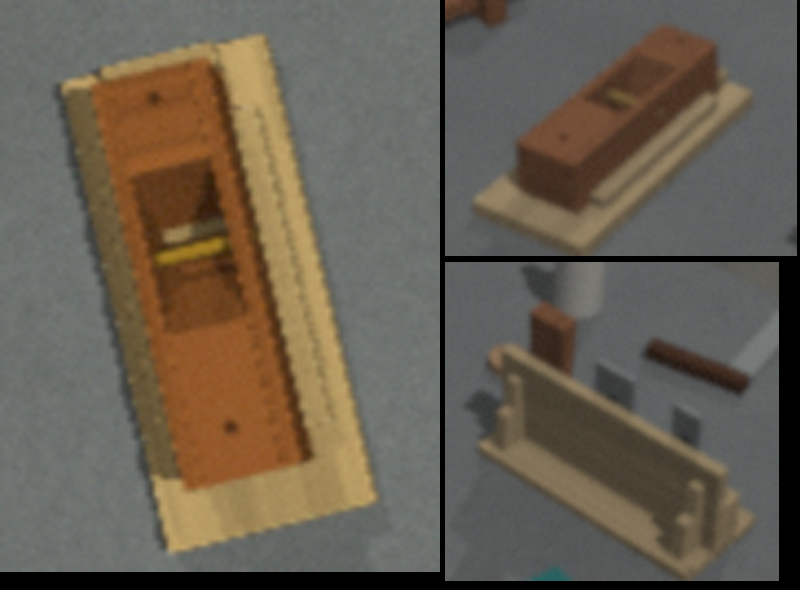

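View pics/b2.png

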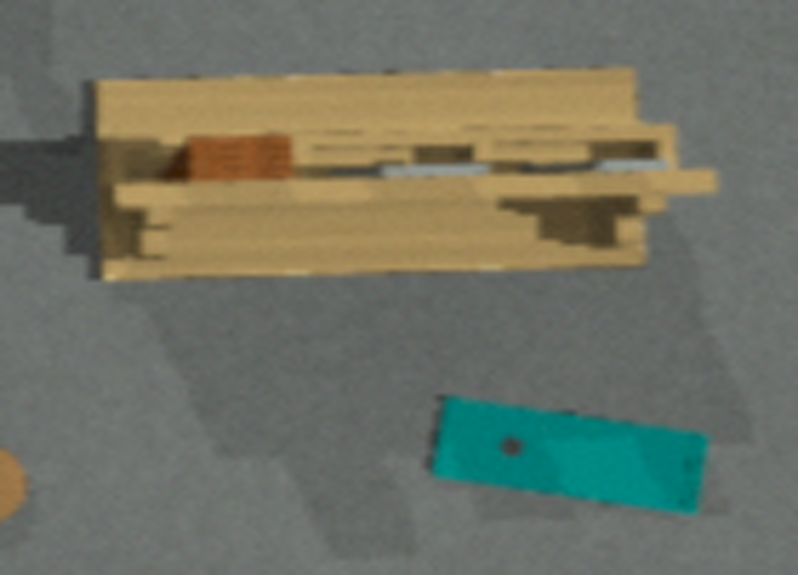

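```bash
python3 - <<'E'
from h import *
im,K,M=cam("top")
P=[at_z(K,M,(150+u/4.4-.4,150+v/4.4-.4),78)[:2] for u,v in [(95,80),(210,60),(310,460),(185,490)]]
P=np.array(P);print(P)
ax=(P[0]+P[1]-P[2]-P[3])/2; L=np.linalg.norm(ax); ax/=L; print("len",L,"w",np.linalg.norm(P[0]-P[1]),np.degrees(np.arctan2(ax[1],ax[0])))
m=P.mean(0); print("origin",m+ax*27.5)
for n,(u,v),z in [("rackTL",(98,80),12),("TR",(635,68),12),("BL",(103,278),12),("BR",(645,265),12),("wideL",(383,170),155),("wideR",(488,170),155),("nL",(600,164),155),("nR",(665,164),155),("wL",(190,155),170),("wR",(290,155),170)]:
    print(n,at_z(K,M,(280+u/5.7-.4,165+v/5-.4),z))
E
```

```text
[[660.93 259.23]
 [671.89 191.99]
 [437.43 134.77]
 [421.36 206.86]]
len 243.26858586040072 w 68.12416598021538 13.016454318156015
origin [574.7  204.41]
rackTL [632.72 -68.69  12.  ]
TR [ 635.84 -329.29   12.  ]
BL [523.6  -69.02  12.  ]
BR [ 526.84 -330.27   12.  ]
wideL [ 567.35 -177.08  155.  ]
wideR [ 566.73 -221.03  155.  ]
nL [ 568.93 -268.07  155.  ]
nR [ 568.54 -295.34  155.  ]
wL [574.1  -94.94 170.  ]
wR [ 573.52 -136.05  170.  ]
```

```bash
python3 -m pendant '[[-0.031,0,-0.05,-5.5],[-0.062,0,-0.1,-11],[-0.094,0,-0.151,-16.5],[-0.125,0,-0.202,-22],[-0.156,0,-0.253,-27.5]]' 0.7 10; python3 -c "
from h import *
o=arm.get_obs(); A=R.from_quat(o['ee_rot']).as_matrix(); print(A,o['ee_pos'],o['joint_pos'])
print(A.T@(np.array([580,200,400])-o['ee_pos']))"
```

```text
time: 1.62
ee_pos: [370.5, 412.8, 405.0]
ee_rot: [0.44, 0.554, -0.553, -0.44]
force: [0.6, 0.4, -0.1]
opening: 63.8
[[-0.23  0.   -0.97]
 [ 0.97  0.   -0.23]
 [ 0.   -1.   -0.  ]] [370.53 412.76 405.03] [-0.51  0.33 -0.46  1.79  0.17  1.05  0.77]
[-254.66    5.06 -155.86]
```

```bash
python3 -m pendant '[[-0.051,0,-0.031,0],[-0.102,0,-0.062,0],[-0.153,0,-0.093,0],[-0.204,0.0,-0.125,0],[-0.255,0.0,-0.156,0]]'; python3 - <<'E'
from h import *
o=arm.get_obs(); print(o['ee_pos'],o['joint_pos'])
im,K,M=cam("wrist"); cv2.imwrite("pics/c.png",im)
o=arm.get_obs(); print(o['ee_pos'],o['qvel'])
im,K,M=cam("wrist"); cv2.imwrite("pics/c.png",cv2.resize(im,None,fx=1.4,fy=1.4)); np.savez("c.npz",im=im,K=K,M=M)
E
```

```text
time: 2.25
ee_pos: [579.6, 199.1, 405.1]
ee_rot: [0.441, 0.553, -0.553, -0.44]
force: [-0.5, 0.8, -0.3]
opening: 64.1
[579.56 199.11 405.06] [-0.12  0.42 -0.33  1.65  0.15  1.09  1.3 ]
[585.34 190.08 404.63] [-0.01 -0.02  0.03  0.05  0.02 -0.01 -0.14]
```

View pics/c.png

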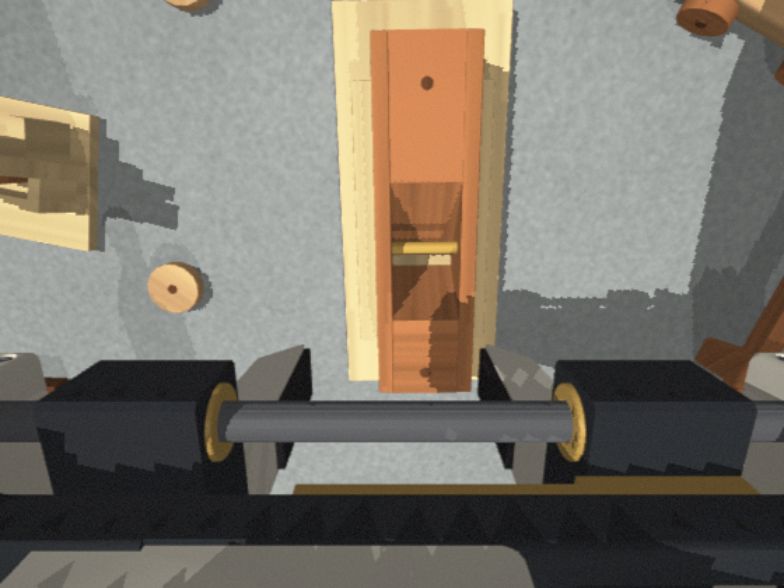

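```bash
python3 - <<'E'
from h import *
d=np.load("c.npz");im,K,M=d["im"],d["K"],d["M"]
cv2.imwrite("pics/c2.png",cv2.resize(im[10:290,250:350],None,fx=5.7,fy=2.1,interpolation=cv2.INTER_CUBIC)[:600])
c=cv2.resize(im[110:240,255:355],None,fx=6,fy=4.5,interpolation=cv2.INTER_CUBIC);cv2.imwrite("pics/c3.png",c)
f={"heelR":(370,30),"heelL":(484,28),"toeR":(378,392),"toeL":(470,391),"bedR":(390,183),"bedL":(463,183),"frR":(393,320),"frL":(459,320)}
for n,p in f.items(): print(n,at_z(K,M,(p[0]/1.4,p[1]/1.4),78)[:2])
for n,p in {"pinR":(392,248),"pinL":(458,247)}.items(): print(n,at_z(K,M,(p[0]/1.4,p[1]/1.4),55)[:2])
E
```

```text
heelR [439.39 141.88]
heelL [423.83 209.23]
toeR [677.68 195.76]
toeL [661.9  263.87]
bedR [524.93 172.53]
bedL [514.7  219.87]
frR [618.58 194.72]
frL [608.41 241.4 ]
pinR [571.29 183.59]
pinL [560.17 231.3 ]
```

View pics/c3.png

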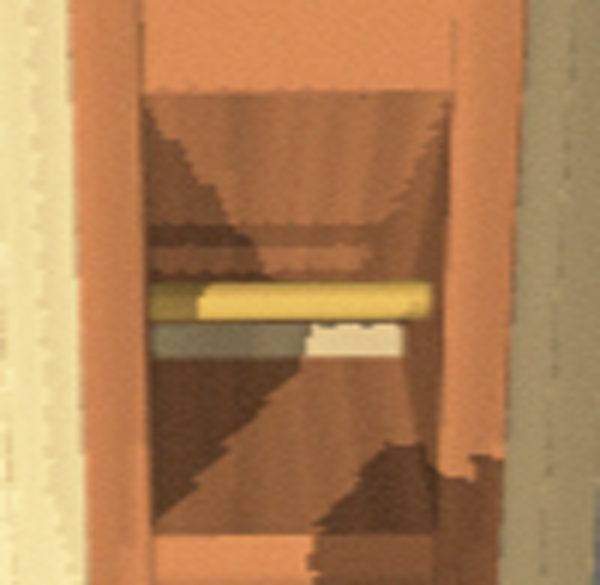

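View pics/c2.png

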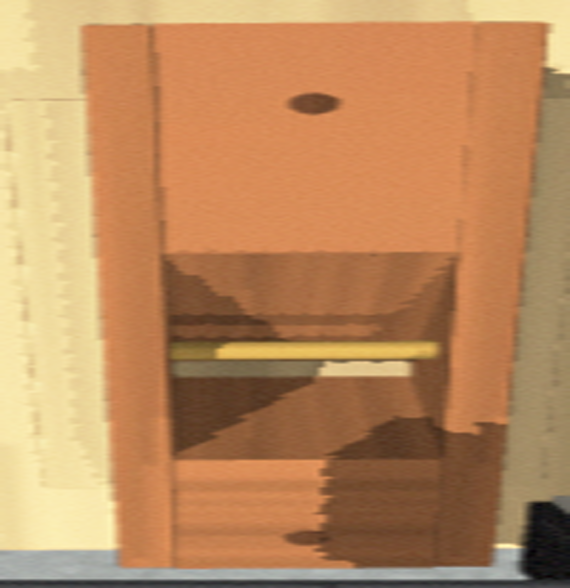

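```bash
python3 - <<'E'
from h import *
o=arm.get_obs(); print(o['ee_pos'],abs(o['qvel']).max())
im,K,M=cam("wrist"); np.savez("c.npz",im=im,K=K,M=M)
cv2.imwrite("pics/d.png",cv2.resize(im[10:290,250:350],None,fx=5.7,fy=2.1,interpolation=cv2.INTER_CUBIC)[:600])
o=arm.get_obs(); print(o['ee_pos'],abs(o['qvel']).max())
Po=np.array([576.5,207,0]); 
for yaw in (12.8,):
  c,s=np.cos(np.radians(yaw)),np.sin(np.radians(yaw)); Rz=np.array([[c,-s,0],[s,c,0],[0,0,1]])
  pts=np.array([[-150,-35,78],[-150,35,78],[95,-35,78],[95,35,78],[-60,-24,78],[-60,24,78],[37,-24,78],[37,24,78],[-12.4,-24,55],[-12.4,24,55]],float)
  for cam_ in ("wrist","top","side"):
    im,K,M=cam(cam_)
    uv=proj(K,M,pts@Rz.T+Po)
    f=1.4
    b=cv2.resize(im,None,fx=4,fy=4,interpolation=cv2.INTER_CUBIC)
    for q in uv: cv2.circle(b,tuple(int(v) for v in (q+.5)*4),3,(255,255,0),-1)
    x0,y0=np.maximum(uv.min(0)-10,0);x1,y1=uv.max(0)+10
    b=b[int(y0*4):int(y1*4),int(x0*4):int(x1*4)]
    k=min(1,590/b.shape[0],790/b.shape[1])
    cv2.imwrite(f"pics/d_{cam_}.png",cv2.resize(b,None,fx=k,fy=k))
E
```

```text
[583.23 192.37 404.3 ] 0.08115159249687162
[580.89 196.02 404.28] 0.07463686309178556
```

View pics/d_wrist.png

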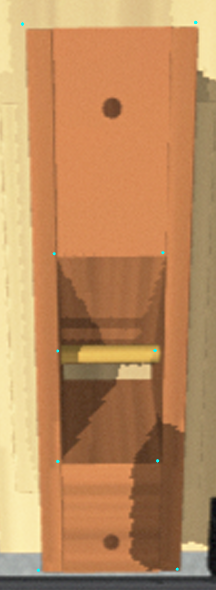

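View pics/d_top.png

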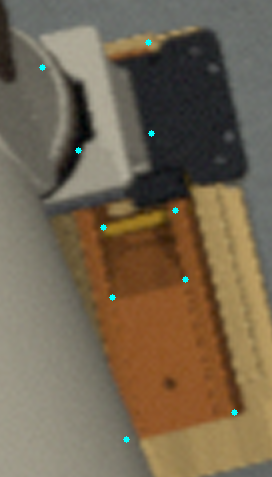

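View pics/d_side.png

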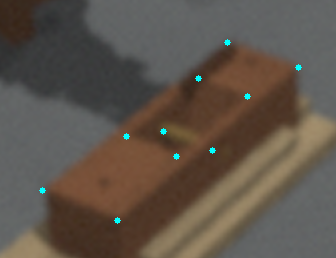

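```bash
python3 -m pendant '[[0,0,0,0],[0,0,0,0],[0,0,0,0],[0,0,0,0],[0,0,0,0]]'; python3 - <<'E'
from h import *
o=arm.get_obs(); print(o['time'],o['ee_pos'],abs(o['qvel']).max())
im,K,M=cam("wrist"); np.savez("e.npz",im=im,K=K,M=M)
o=arm.get_obs(); print(o['ee_pos'],abs(o['qvel']).max())
b=cv2.resize(im,None,fx=4,fy=4,interpolation=cv2.INTER_CUBIC)[0:1200,960:1440]
cv2.imwrite("pics/e1.png",b[:600]);cv2.imwrite("pics/e2.png",b[600:])
E
```

```text
time: 3.18
ee_pos: [578.3, 200.6, 404.7]
ee_rot: [-0.441, -0.553, 0.553, 0.441]
force: [-0.1, 0.3, 0.5]
opening: 64.4
3.175 [578.28 200.61 404.69] 0.001579313647490532
[578.29 200.56 404.69] 0.0015169585939222038
```

View pics/e1.png

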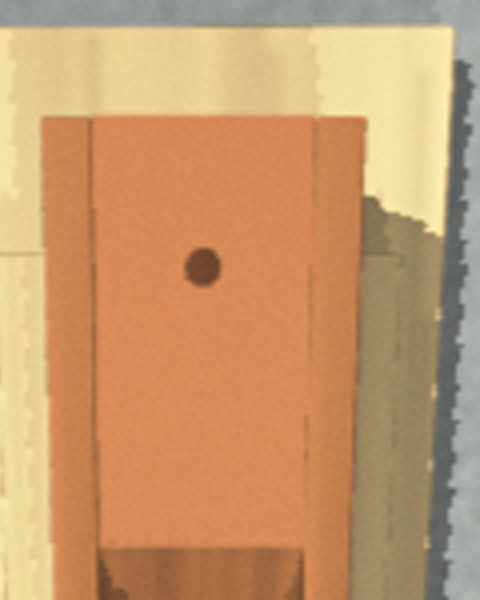

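View pics/e2.png

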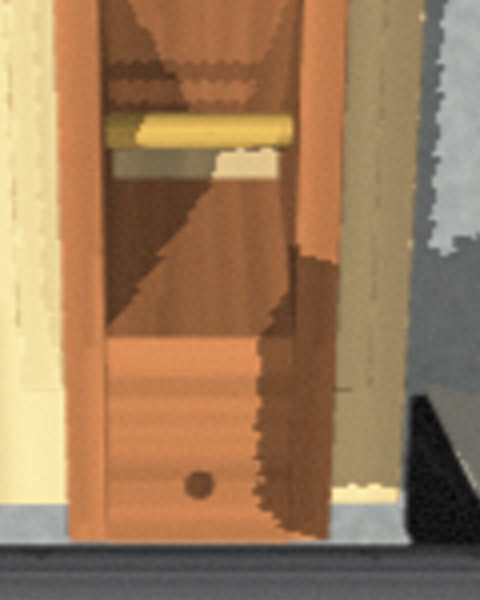

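```bash
python3 - <<'E'
from h import *
from scipy.optimize import least_squares
d=np.load("e.npz");K,M=d["K"],d["M"]
pts=np.array([[-150,-35,78],[-150,35,78],[-60,-24,78],[-60,24,78],[37,-24,78],[37,24,78],[95,-35,78],[95,35,78]],float)
uv=np.array([(42,118),(366,116),(98,548),(303,548),(105,936),(294,936),(68,1138),(330,1138)],float);uv[:,0]+=960
uv=uv/4-.375
def f(p,full=False):
    c,s=np.cos(p[2]),np.sin(p[2]);Rz=np.array([[c,-s,0],[s,c,0],[0,0,1]])
    return (proj(K,M,pts@Rz.T+[p[0],p[1],p[3] if len(p)>3 else 0])-uv).ravel()
for p0 in ([576,207,.225],[576,207,.225,0]):
    r=least_squares(f,p0);print(r.x,np.degrees(r.x[2]),r.fun.reshape(-1,2))
E
```

```text
[577.52 209.03   0.23] 12.943602952619754 [[-0.51 -0.68]
 [ 0.23 -0.37]
 [ 0.18 -0.31]
 [ 0.28 -0.43]
 [ 0.09  0.42]
 [-0.06  0.3 ]
 [-0.07  1.01]
 [-0.13  0.84]]
[577.63 209.1    0.23  -1.67] 12.941810761065343 [[-0.27  0.01]
 [-0.01  0.32]
 [ 0.32 -0.26]
 [ 0.14 -0.39]
 [ 0.21 -0.03]
 [-0.18 -0.15]
 [ 0.08  0.34]
 [-0.28  0.17]]
```

```bash
python3 -m pendant '[[-0.02,0,0.003,0],[-0.065,0,0.01,3],[-0.12,0,0.02,6],[-0.175,0,0.03,9],[-0.23,0,0.04,12.3]]'; python3 -c "
from h import *
o=arm.get_obs(); A=R.from_quat(o['ee_rot']).as_matrix(); print(A,o['ee_pos'],o['joint_pos'])"
```

```text
time: 3.85
ee_pos: [590.2, -36.2, 404.9]
ee_rot: [-0.498, -0.502, 0.502, 0.498]
force: [0.9, 1.2, 0.1]
opening: 64.4
[[-0.01  0.   -1.  ]
 [ 1.   -0.   -0.01]
 [-0.   -1.   -0.  ]] [590.22 -36.19 404.88] [ 0.18  0.37 -0.21  1.71  0.09  1.07  1.52]
```

```bash
python3 -m pendant '[[-0.055,0,-0.002,0],[-0.105,0,-0.004,0],[-0.145,0,-0.007,0],[-0.163,0,-0.009,0],[-0.168,0,-0.009,0]]';  python3 -m pendant '[[-0.168,0,-0.009,0],[0,0,0,0],[0,0,0,0],[0,0,0,0],[0,0,0,0]]' >/dev/null 2>&1; python3 - <<'E'
from h import *
o=arm.get_obs(); print(o['time'],o['ee_pos'],abs(o['qvel']).max())
E
```

```text
time: 4.47
ee_pos: [601.1, -201.7, 404.5]
ee_rot: [-0.498, -0.502, 0.502, 0.498]
force: [-0.8, 0.1, -0.9]
opening: 64.4
5.1 [ 601.51 -200.14  404.83] 0.009244049638711019
```

```bash
python3 - <<'E'
from h import *
im,K,M=cam("wrist"); np.savez("f.npz",im=im,K=K,M=M)
cv2.imwrite("pics/f.png",cv2.resize(im[:300],None,fx=1.42,fy=1.42))
b=cv2.resize(im,None,fx=4,fy=4,interpolation=cv2.INTER_CUBIC); np.save("f4.npy",b)
cv2.imwrite("pics/f1.png",b[600:1150,760:1500])
E
```

```text
(no output)
```

View pics/f.png

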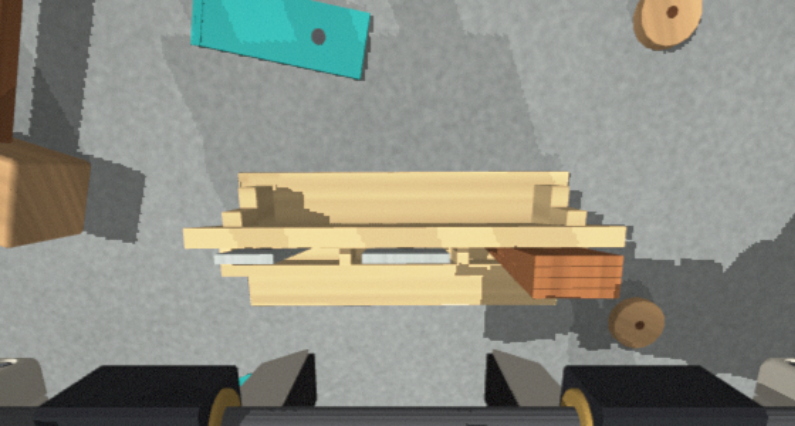

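View pics/f1.png

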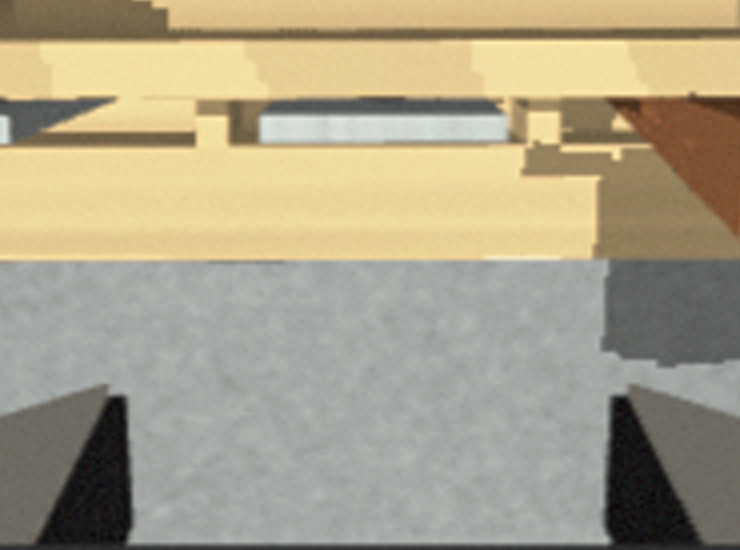

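```bash
python3 - <<'E'
from h import *
d=np.load("f.npz");K,M=d["K"],d["M"]
P=lambda u,v,z: at_z(K,M,(u/4-.375,v/4-.375),z)
for q in [(1020,712),(1268,712),(1020,743),(1268,743)]: print(P(*q,155.5))
o=arm.get_obs();A=R.from_quat(o['ee_rot']).as_matrix(); m=P(1144,727.5,155.5); print(m, A.T@(m-o['ee_pos']))
# finger pads symmetric? tips at tool y~178
f=lambda u,v:(u/4-.375,v/4-.375)
print(o['opening'])
E
```

```text
[ 568.12 -219.4   155.5 ]
[ 567.7  -174.48  155.5 ]
[ 573.83 -219.48  155.5 ]
[ 573.41 -174.25  155.5 ]
[ 570.75 -196.91  155.5 ] [  4.04 249.3   30.66]
64.44757859796012
```

```bash
python3 -m pendant '[[0.001,0.0,0.016,0],[0.002,0.02,0.032,0],[0.002,0.045,0.032,0],[0.002,0.07,0.032,0],[0.002,0.085,0.032,0]]' 0.7 10;  python3 -m pendant '[[0,0.005,0,0],[0,0.01,0,0],[0,0.014,0,0],[0,0.014,0,0],[0,0.014,0,0]]'; python3 - <<'E'
from h import *
im,K,M=cam("wrist"); cv2.imwrite("pics/g.png",im)
s=cam("side")[0]; cv2.imwrite("pics/g2.png",cv2.resize(s[130:300,250:400],None,fx=4,fy=3.5,interpolation=cv2.INTER_CUBIC))
E
```

```text
time: 5.78
ee_pos: [569.0, -199.2, 318.4]
ee_rot: [-0.497, -0.502, 0.503, 0.498]
force: [0.4, 0.1, -0.2]
opening: 64.1
time: 6.4
ee_pos: [569.6, -198.8, 306.1]
ee_rot: [0.498, 0.503, -0.502, -0.497]
force: [0.7, -0.0, -0.6]
opening: 64.4
```

View pics/g.png

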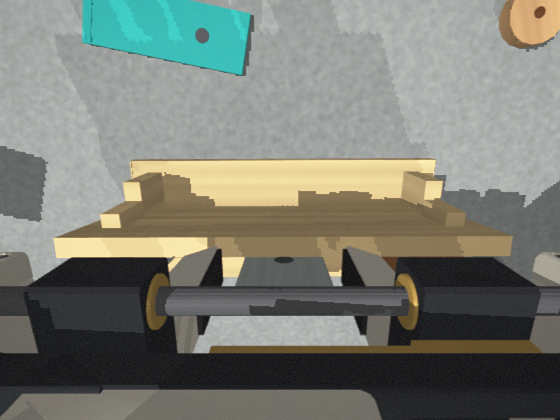

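View pics/g2.png

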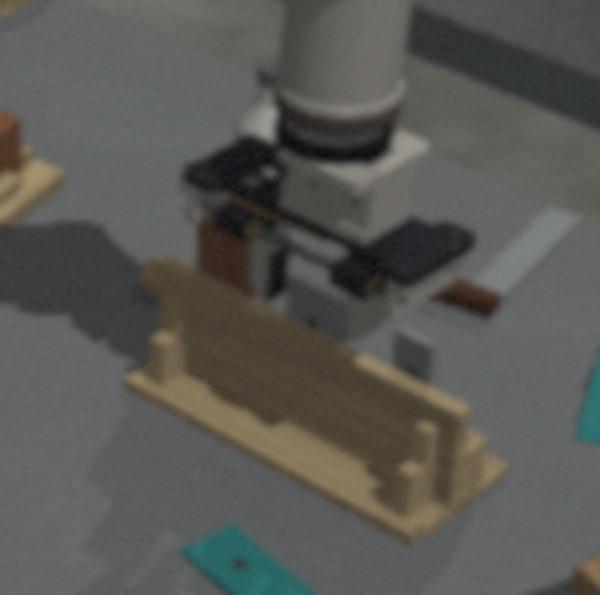

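```bash
python3 -m pendant '[[0,0,0,0],[0,0,0,0],[0,0,0,0],[0,0,0,0],[0,0,0,0]]' 0.3 20;  python3 - <<'E'
from h import *
im,K,M=cam("wrist"); cv2.imwrite("pics/g3.png",cv2.resize(im[200:350,150:430],None,fx=2.8,fy=2.8))
E
```

```text
time: 7.12
ee_pos: [569.4, -198.8, 305.7]
ee_rot: [-0.497, -0.503, 0.503, 0.497]
force: [-0.3, 0.4, 0.2]
opening: 44.9
```

View pics/g3.png

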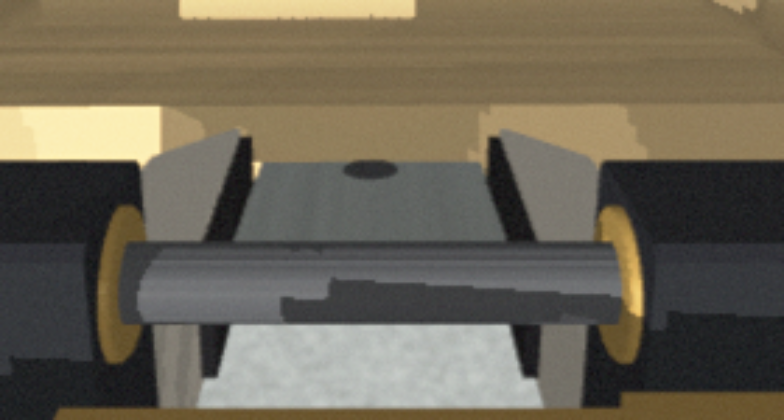

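```bash
python3 -m pendant '[[0,-0.006,0,0],[0,-0.02,0,0],[0,-0.04,0,0],[0,-0.065,0,0],[0,-0.09,0,0]]';  python3 -m pendant '[[0,-0.03,0,0],[0,-0.055,0,0],[0,-0.08,0,0],[0.01,-0.09,0.01,0],[0.03,-0.09,0.02,0]]'; python3 - <<'E'
from h import *
o=arm.get_obs(); A=R.from_quat(o['ee_rot']).as_matrix(); print(A,o['ee_pos'],o['opening'])
im,K,M=cam("side"); cv2.imwrite("pics/i.png",cv2.resize(im[80:300,230:400],None,fx=3,fy=2.7,interpolation=cv2.INTER_CUBIC))
E
```

```text
time: 7.8
ee_pos: [569.2, -198.8, 397.3]
ee_rot: [-0.497, -0.503, 0.503, 0.497]
force: [1.0, 0.8, -2.4]
opening: 44.8
time: 8.43
ee_pos: [548.1, -169.0, 486.6]
ee_rot: [0.498, 0.502, -0.502, -0.497]
force: [0.5, -0.9, -2.9]
opening: 44.5
[[-0.01  0.   -1.  ]
 [ 1.   -0.   -0.01]
 [-0.   -1.   -0.  ]] [ 548.12 -169.    486.56] 44.47169302703547
```

View pics/i.png

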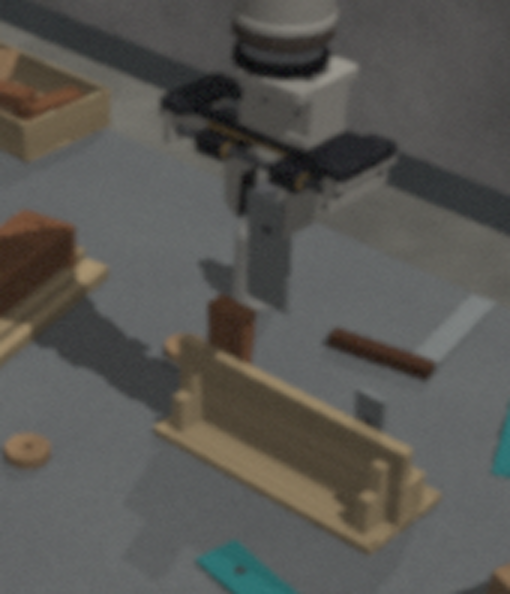

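```bash
python3 -m pendant '[[0.04,0,0.003,-2],[0.085,0,0.007,-5],[0.13,0,0.01,-8],[0.175,0,0.013,-11],[0.22,0,0.016,-12.3]]';  python3 - <<'E'
from h import *
o=arm.get_obs(); A=R.from_quat(o['ee_rot']).as_matrix(); print(A,o['ee_pos'],o['opening'])
print(A.T@(np.array([521.4,194.1,480])-np.array([531.5,51,487])))
E
```

```text
time: 9.1
ee_pos: [529.5, 52.5, 485.4]
ee_rot: [-0.44, -0.553, 0.554, 0.44]
force: [0.8, 0.2, -1.7]
opening: 44.6
[[-0.22 -0.   -0.97]
 [ 0.97 -0.   -0.22]
 [-0.   -1.    0.  ]] [529.46  52.51 485.37] 44.567623020189515
[141.71   6.95 -22.33]
```

```bash
python3 -m pendant '[[0.045,0.01,-0.007,0],[0.085,0.03,-0.013,0],[0.12,0.055,-0.019,0],[0.137,0.08,-0.022,0],[0.142,0.09,-0.022,0]]';  python3 -m pendant '[[0,0.01,0,0],[0,0.01,0,0],[0,0.01,0,0],[0,0.01,0,0],[0,0.01,0,0]]'; python3 - <<'E'
from h import *
o=arm.get_obs(); A=R.from_quat(o['ee_rot']).as_matrix(); print(np.degrees(np.arctan2(A[1,0],A[0,0])),o['ee_pos'],abs(o['qvel']).max())
im,K,M=cam("wrist"); np.savez("j.npz",im=im,K=K,M=M);cv2.imwrite("pics/j.png",cv2.resize(im,None,fx=1.4,fy=1.4))
im,K,M=cam("side"); cv2.imwrite("pics/j2.png",cv2.resize(im[80:240,150:300],None,fx=4,fy=3.7,interpolation=cv2.INTER_CUBIC))
E
```

```text
time: 9.72
ee_pos: [518.8, 195.3, 394.0]
ee_rot: [-0.439, -0.553, 0.555, 0.441]
force: [0.4, -0.8, -1.8]
opening: 44.4
time: 10.35
ee_pos: [520.7, 194.0, 386.2]
ee_rot: [0.441, 0.553, -0.553, -0.441]
force: [0.1, 0.1, -2.4]
opening: 44.6
102.879335772575 [520.73 193.98 386.19] 0.0041654443697064615
```

View pics/j.png

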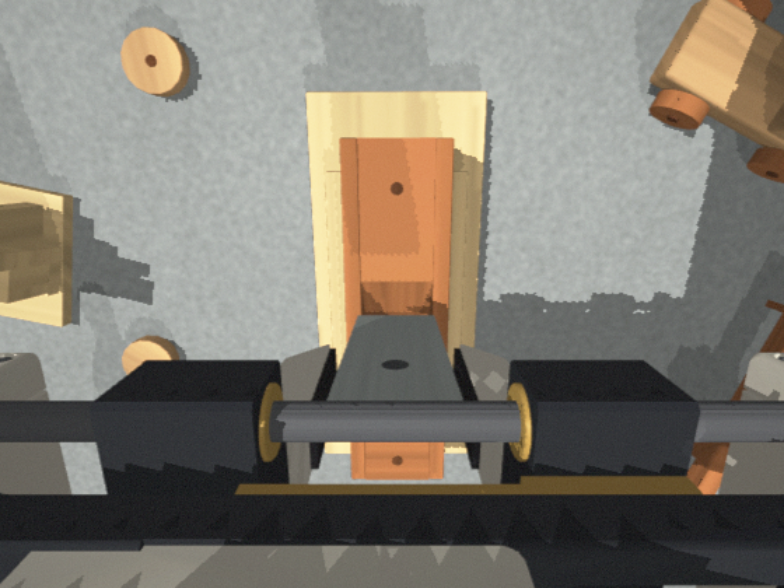

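View pics/j2.png

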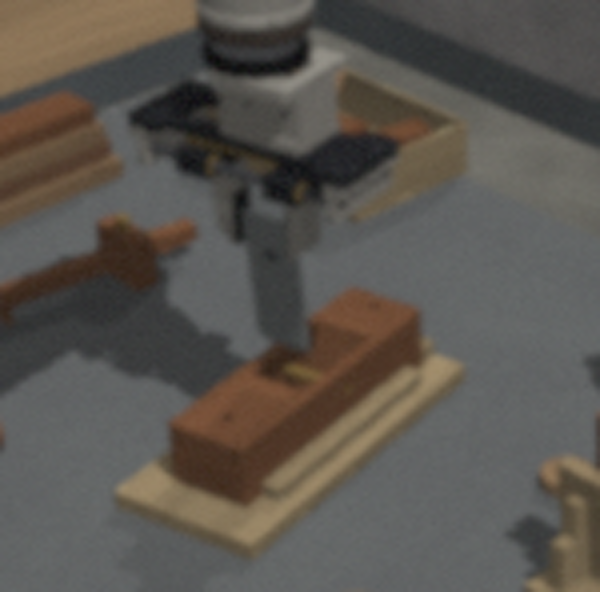

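```bash
python3 - <<'E'
from h import *
im=np.load("j.npz")["im"]
b=cv2.resize(im,None,fx=6,fy=6,interpolation=cv2.INTER_CUBIC)[1100:1560,1400:2000]; cv2.imwrite("pics/j3.png",b)
E
```

```text
(no output)
```

View pics/j3.png

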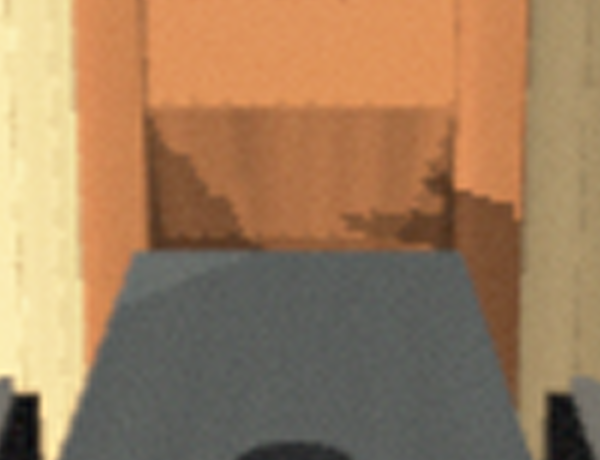

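```bash
python3 - <<'E'
from h import *
d=np.load("j.npz");K,M=d["K"],d["M"]
o=arm.get_obs();A=R.from_quat(o['ee_rot']).as_matrix()
g=lambda u,v,z: A.T@(at_z(K,M,((u+1400)/6-.42,(v+1100)/6-.42),z)-o['ee_pos'])
for n,a in {"ironL":(133,252,115),"ironR":(464,252,115),"thrL":(148,108,78),"thrR":(455,108,78),"bodyL":(76,108,78),"bodyR":(527,108,78),"bodyL2":(82,252,78),"bodyR2":(521,252,78)}.items(): print(n,g(*a), at_z(K,M,((a[0]+1400)/6-.42,(a[1]+1100)/6-.42),a[2]))
E
```

```text
ironL [-21.75 270.96 -10.12] [535.43 175.18 115.  ]
ironR [ 23.93 270.96 -10.22] [525.34 219.73 115.  ]
thrL [-22.07 307.96   1.05] [524.63 172.39  78.  ]
thrR [ 25.48 307.96   0.94] [514.12 218.76  78.  ]
bodyL [-33.22 307.96   1.07] [527.09 161.51  78.  ]
bodyR [ 36.64 307.96   0.92] [511.65 229.64  78.  ]
bodyL2 [-33.05 307.97 -22.42] [549.95 166.91  78.  ]
bodyR2 [ 36.44 307.97 -22.58] [534.6  234.69  78.  ]
```

```bash
python3 -m pendant '[[0.0005,0.006,0,0],[0.0005,0.014,0,0],[0.0005,0.022,0,0],[0.0005,0.029,0,0],[0.0005,0.034,0,0]]' - 15;  python3 -m pendant '[[0,0.002,0,0],[0,0.003,0,0],[0,0.004,0,0],[0,0.005,0,0],[0,0.006,0,0]]'; python3 - <<'E'
from h import *
o=arm.get_obs(); print(o['ee_pos'],o['force'],o['torque'])
im,K,M=cam("wrist"); np.savez("k.npz",im=im,K=K,M=M);cv2.imwrite("pics/k.png",cv2.resize(im,None,fx=4,fy=4,interpolation=cv2.INTER_CUBIC)[500:1050,750:1500])
im,K,M=cam("side"); cv2.imwrite("pics/k2.png",cv2.resize(im[80:240,150:300],None,fx=4,fy=3.7,interpolation=cv2.INTER_CUBIC))
E
```

```text
time: 11.08
ee_pos: [520.3, 194.6, 351.0]
ee_rot: [-0.44, -0.553, 0.553, 0.441]
force: [0.2, -0.1, -2.1]
opening: 44.6
time: 11.7
ee_pos: [520.5, 194.7, 345.8]
ee_rot: [0.441, 0.553, -0.553, -0.441]
force: [-0.3, 0.8, -2.3]
opening: 45.0
[520.46 194.66 345.78] [-0.35  0.8  -2.35] [-0.03  0.06 -0.01]
```

View pics/k.png

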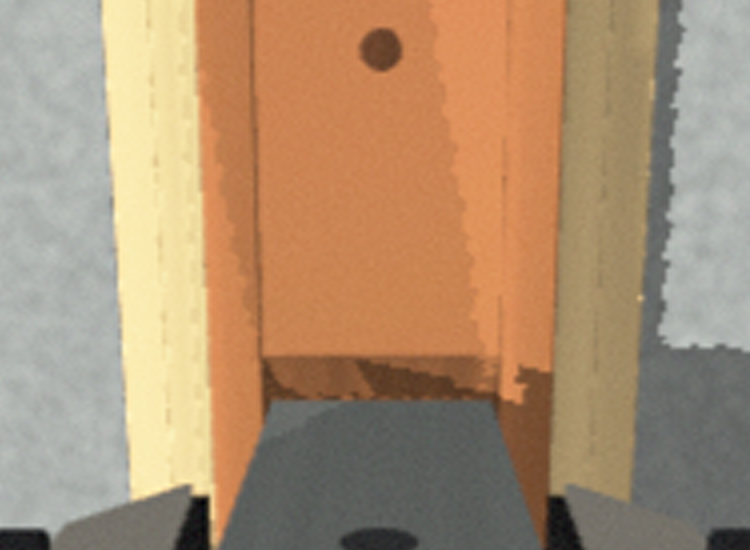

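View pics/k2.png

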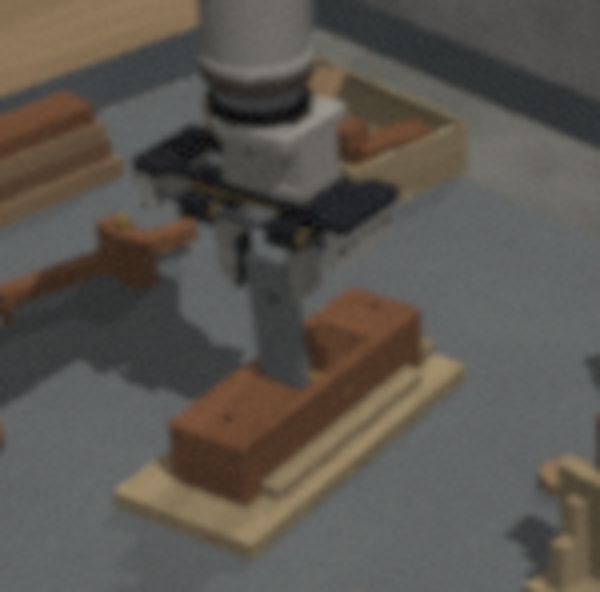

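```bash
python3 -m pendant '[[-0.0003,0.0015,0.004,0],[-0.0003,0.0037,0.01,0],[-0.0003,0.0056,0.015,0],[-0.0003,0.0074,0.020,0],[-0.0003,0.009,0.025,0]]';  python3 - <<'E'
from h import *
o=arm.get_obs(); print(o['ee_pos'],o['force'],o['torque'])
im,K,M=cam("side"); cv2.imwrite("pics/l2.png",cv2.resize(im[80:240,150:300],None,fx=4,fy=3.7,interpolation=cv2.INTER_CUBIC))
E
```

```text
time: 12.42
ee_pos: [495.8, 188.7, 336.7]
ee_rot: [0.441, 0.553, -0.553, -0.441]
force: [-0.1, 0.4, 0.9]
opening: 45.0
[495.78 188.71 336.68] [-0.05  0.44  0.9 ] [ 0.21 -0.26  0.04]
```

View pics/l2.png

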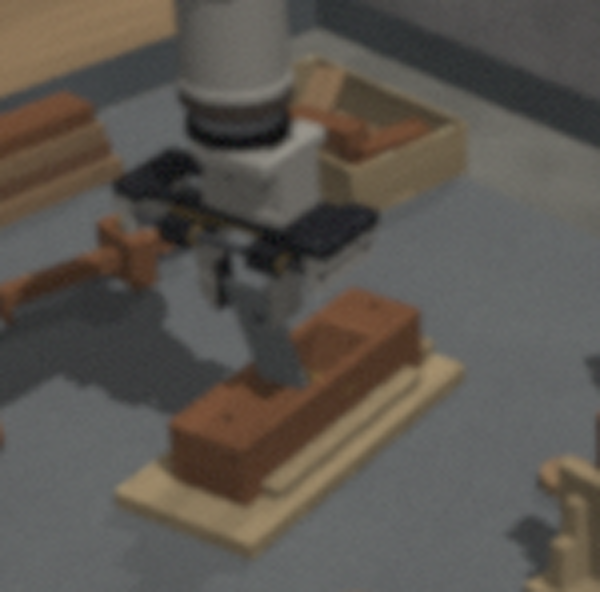

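```bash
python3 -m pendant '[[0,0.0023,0.008,0],[0,0.0046,0.0162,0],[0,0.008,0.022,0],[0,0.0117,0.0285,0],[0,0.0155,0.0342,0]]'; python3 -m pendant '[[0,0.002,0.0025,0],[0,0.004,0.005,0],[0,0.006,0.0075,0],[0,0.008,0.01,0],[0,0.008,0.01,0]]'; python3 - <<'E'
from h import *
o=arm.get_obs(); print(o['ee_pos'],o['force'],o['torque'])
im,K,M=cam("side"); cv2.imwrite("pics/m2.png",cv2.resize(im[80:240,150:300],None,fx=4,fy=3.7,interpolation=cv2.INTER_CUBIC))
im,K,M=cam("wrist"); np.savez("m.npz",im=im,K=K,M=M);cv2.imwrite("pics/m.png",cv2.resize(im,None,fx=1.4,fy=1.4))
E
```

```text
time: 13.1
ee_pos: [462.3, 181.0, 320.9]
ee_rot: [-0.441, -0.553, 0.553, 0.441]
force: [0.0, 0.1, -0.3]
opening: 44.9
time: 13.72
ee_pos: [453.0, 178.8, 313.0]
ee_rot: [-0.441, -0.553, 0.553, 0.441]
force: [1.0, 0.7, -0.4]
opening: 45.2
[452.95 178.85 313.02] [ 1.04  0.66 -0.42] [ 0.14 -0.34 -0.  ]
```

View pics/m2.png

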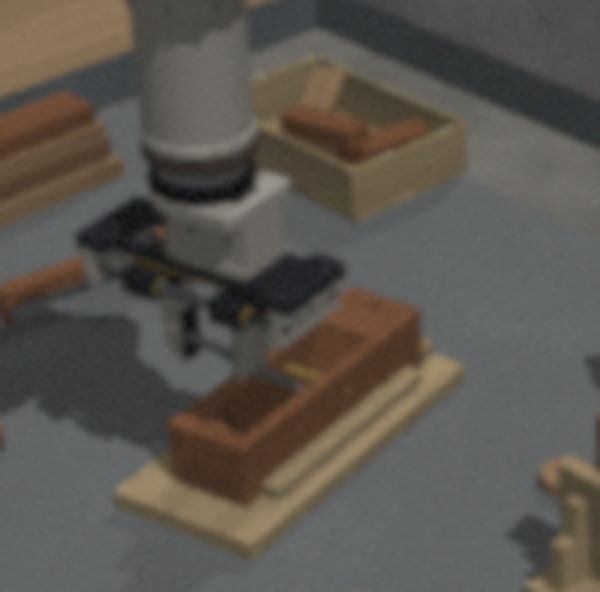

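View pics/m.png

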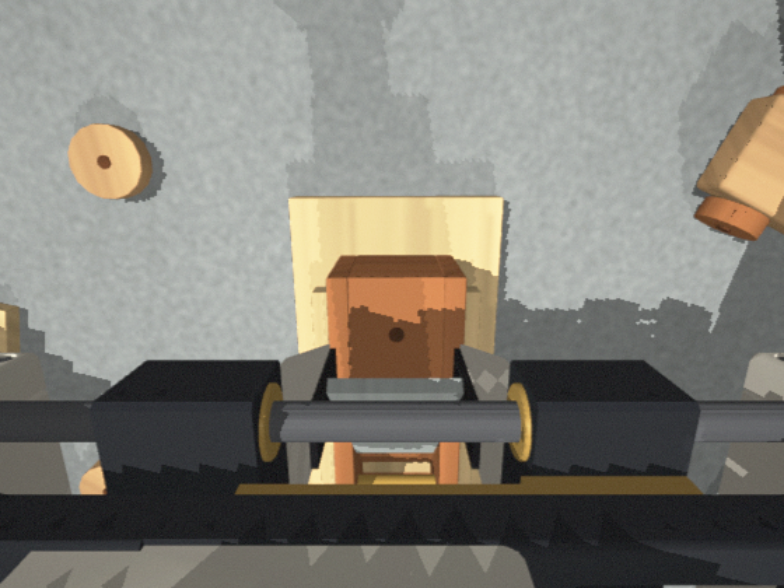

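```bash
python3 -m pendant '[[0,0.005,-0.0035,0],[0,0.0115,-0.0095,0],[0,0.018,-0.0155,0],[0,0.024,-0.0215,0],[0,0.029,-0.026,0]]'; python3 - <<'E'
from h import *
o=arm.get_obs(); print(o['ee_pos'],o['force'],o['torque'])
im,K,M=cam("side"); cv2.imwrite("pics/n2.png",cv2.resize(im[80:240,150:300],None,fx=4,fy=3.7,interpolation=cv2.INTER_CUBIC))
im,K,M=cam("wrist"); cv2.imwrite("pics/n.png",cv2.resize(im,None,fx=1.4,fy=1.4))
E
```

```text
time: 14.45
ee_pos: [478.8, 184.8, 283.6]
ee_rot: [-0.441, -0.553, 0.553, 0.441]
force: [1.2, 0.1, 0.7]
opening: 44.4
[478.81 184.79 283.59] [1.24 0.06 0.71] [ 0.13 -0.22  0.01]
```

View pics/n2.png

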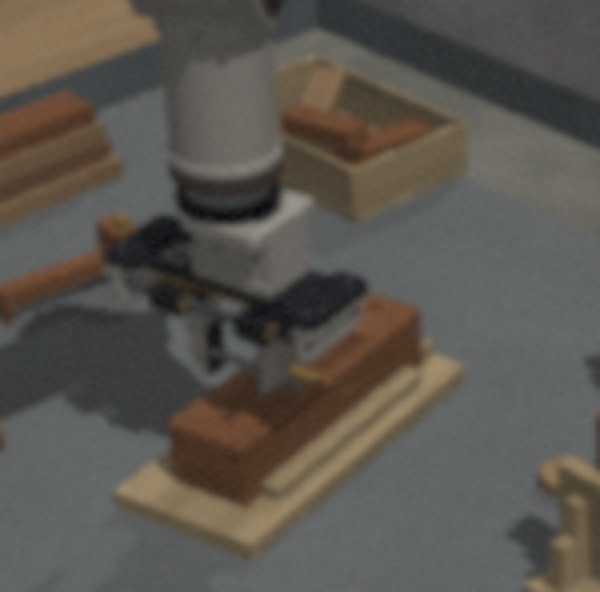

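View pics/n.png

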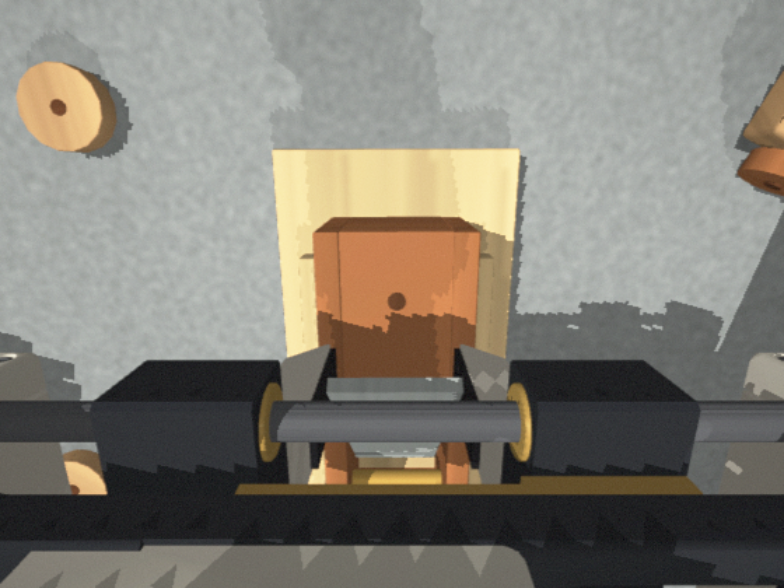

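```bash
python3 -m pendant '[[0,0.004,-0.004,0],[0,0.008,-0.008,0],[0,0.012,-0.0115,0],[0,0.0155,-0.015,0],[0,0.0187,-0.018,0]]'; python3 - <<'E'
from h import *
import subprocess
o=arm.get_obs(); print(o['ee_pos'],o['force'],o['torque'])
E
python3 -m pendant '[[0,0.001,-0.001,0],[0,0.0015,-0.0015,0],[0,0.002,-0.002,0],[0,0.0025,-0.0025,0],[0,0.003,-0.003,0]]'; python3 - <<'E'
from h import *
o=arm.get_obs(); print(o['ee_pos'],o['force'],o['torque'])
p=o['ee_pos']; d=np.array([520.46-p[0],194.66-p[1]])@[.9746,.224]; X=-59-d; Z=p[2]-159-18; print("bed x,z",.7071*(X+Z),.7071*(Z-X))
im,K,M=cam("side"); cv2.imwrite("pics/o2.png",cv2.resize(im[80:240,150:300],None,fx=4,fy=3.7,interpolation=cv2.INTER_CUBIC))
im,K,M=cam("wrist"); cv2.imwrite("pics/o.png",cv2.resize(im,None,fx=1.4,fy=1.4))
E
```

```text
time: 15.18
ee_pos: [496.2, 188.8, 265.3]
ee_rot: [0.441, 0.553, -0.553, -0.441]
force: [1.7, -0.1, 0.3]
opening: 44.7
[496.2  188.79 265.31] [ 1.69 -0.14  0.3 ] [ 0.1  -0.24 -0.01]
time: 15.8
ee_pos: [498.2, 189.3, 262.4]
ee_rot: [-0.44, -0.553, 0.554, 0.441]
force: [-2.6, -0.3, 2.4]
opening: 44.9
[498.25 189.3  262.44] [-2.64 -0.26  2.38] [-0.06  0.49 -0.06]
bed x,z 2.53818331446169 118.28755188541321
```

View pics/o2.png

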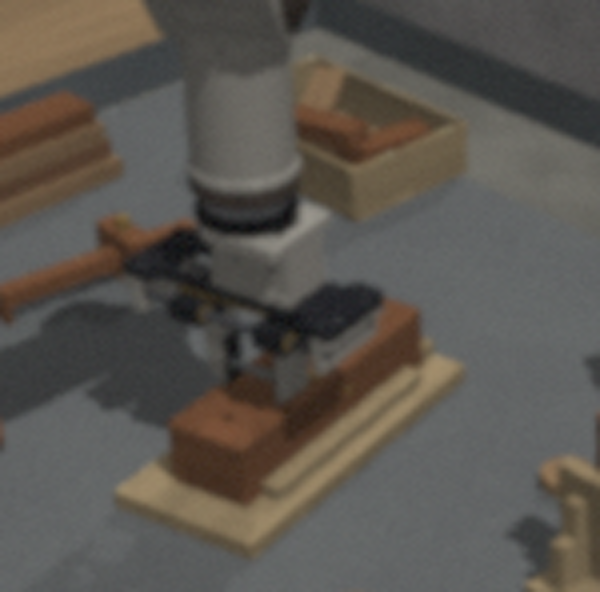

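View pics/o.png

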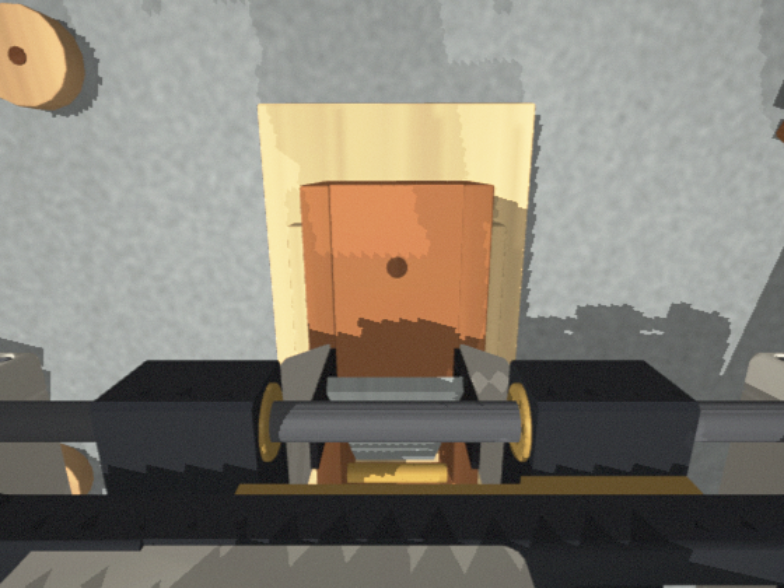

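```bash
python3 -m pendant '[[0,0.0004,-0.0004,0],[0,0.0008,-0.0008,0],[0,0.001,-0.001,0],[0,0.001,-0.001,0],[0,0.001,-0.001,0]]'; python3 - <<'E'
from h import *
o=arm.get_obs(); print(o['ee_pos'],o['force'],o['torque'])
p=o['ee_pos']; d=np.array([520.46-p[0],194.66-p[1]])@[.9746,.224]; X=-59-d; Z=p[2]-159-18; print("bed x,z",.7071*(X+Z),.7071*(Z-X))
E
```

```text
time: 16.52
ee_pos: [499.7, 189.6, 261.5]
ee_rot: [-0.441, -0.553, 0.553, 0.441]
force: [-3.0, -0.7, 3.2]
opening: 44.9
[499.74 189.59 261.46] [-2.98 -0.74  3.18] [-0.06  0.6   0.  ]
bed x,z 2.915742777860629 116.52257833101015
```

```bash
python3 -m pendant '[[0,0.0005,-0.0005,0],[0,0.001,-0.001,0],[0,0.0014,-0.0014,0],[0,0.0014,-0.0014,0],[0,0.0014,-0.0014,0]]'; python3 - <<'E'
from h import *
o=arm.get_obs(); print(o['ee_pos'],o['force'],o['torque'])
p=o['ee_pos']; d=np.array([520.46-p[0],194.66-p[1]])@[.9746,.224]; X=-59-d; Z=p[2]-159-18; print("bed x,z",.7071*(X+Z),.7071*(Z-X))
E
```

```text
time: 17.15
ee_pos: [499.8, 189.8, 260.3]
ee_rot: [-0.44, -0.552, 0.554, 0.441]
force: [-10.3, -2.3, 11.2]
opening: 44.7
[499.8  189.75 260.25] [-10.28  -2.33  11.16] [-0.44  1.9   0.01]
bed x,z 2.1342796616394297 115.6010142101221
```

```bash
python3 -m pendant '[[0,-0.0005,0.0005,0],[0,-0.0005,0.0005,0],[0,-0.0005,0.0005,0],[0,-0.0005,0.0005,0],[0,-0.0005,0.0005,0]]' 0.6 10; python3 -m pendant '[[0,-0.005,0,0],[0,-0.02,0,0],[0,-0.05,0,0],[0,-0.09,0,0],[0,-0.14,0,0]]';python3 -m pendant '[[0,-0.03,0,0],[0,-0.04,0,0],[0,-0.04,0,0],[0,-0.04,0,0],[0,-0.04,0,0]]'; python3 - <<'E'
from h import *
o=arm.get_obs(); print(o['ee_pos'],o['force'],abs(o['qvel']).max(),o['joint_pos'])
im,K,M=cam("wrist"); np.savez("p.npz",im=im,K=K,M=M);cv2.imwrite("pics/p.png",cv2.resize(im,None,fx=1.4,fy=1.4))
im,K,M=cam("top"); cv2.imwrite("pics/p2.png",cv2.resize(im[150:280,150:250],None,fx=4.4,fy=4.4,interpolation=cv2.INTER_CUBIC))
im,K,M=cam("side"); cv2.imwrite("pics/p3.png",cv2.resize(im[130:240,150:300],None,fx=4,fy=4,interpolation=cv2.INTER_CUBIC))
E
```

```text
time: 17.77
ee_pos: [500.8, 189.8, 260.6]
ee_rot: [0.441, 0.553, -0.553, -0.441]
force: [0.4, 1.1, 0.1]
opening: 54.7
time: 18.4
ee_pos: [500.2, 189.7, 402.4]
ee_rot: [-0.44, -0.553, 0.553, 0.441]
force: [0.5, 0.1, -1.2]
opening: 55.3
time: 19.02
ee_pos: [500.4, 189.6, 439.2]
ee_rot: [-0.44, -0.552, 0.554, 0.441]
force: [0.5, 0.5, 0.4]
opening: 54.8
[500.4  189.62 439.16] [0.47 0.54 0.37] 0.006095266360075815 [-0.06  0.26 -0.42  1.8   0.12  1.11  1.28]
```

View pics/p.png

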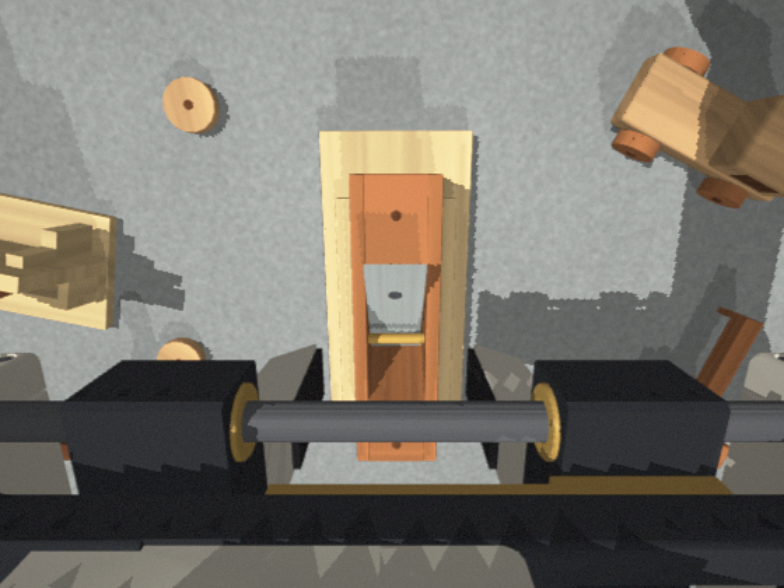

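View pics/p3.png

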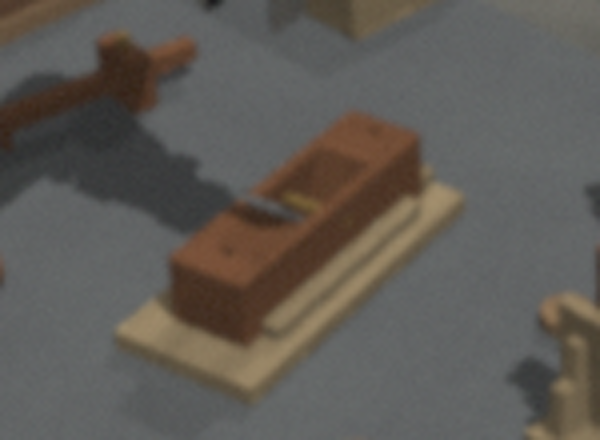

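```bash
cat >> h.py <<'E'
# wrist-measured plane frame: TCP at (520.46,194.66)<->plane x=-59, y~0 ; yaw 12.9
AX=np.array([.9748,.2233,0]); AY=np.array([-.2233,.9748,0])
ORG=np.array([520.46,194.66,0])+59*AX
def bed(x,y,z):
    return ORG+AX*(x-z)*.70711+AY*y+np.array([0,0,18+(x+z)*.70711])
E
python3 - <<'E'
from h import *
d=np.load("p.npz");im,K,M=d["im"],d["K"],d["M"]
print(ORG)
b=cv2.resize(im,None,fx=6,fy=6,interpolation=cv2.INTER_CUBIC)
for z in (125,): 
  for x in (0,5):
    for y in (-22.5,22.5):
      q=proj(K,M,bed(x,y,z))[0]; cv2.circle(b,tuple(int(v) for v in (q+.42)*6),4,(255,0,255),-1)
for q in [(-60,-24),(-60,24),(37,-24),(37,24),(-150,-35),(-150,35)]:
  q=proj(K,M,ORG+AX*q[0]+AY*q[1]+[0,0,78])[0]; cv2.circle(b,tuple(int(v) for v in (q+.42)*6),4,(255,255,0),-1)
cv2.imwrite("pics/p4.png",b[950:1500,1400:2000]); 
E
```

```text
[577.97 207.83   0.  ]
```

View pics/p4.png

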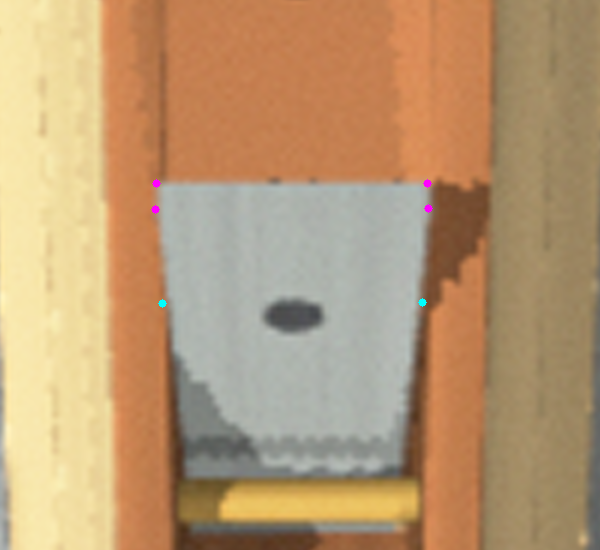

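```bash
python3 -m pendant '[[-0.03,0,-0.003,1],[-0.08,0,-0.007,4],[-0.135,0,-0.012,7],[-0.185,0,-0.017,10],[-0.225,0,-0.021,12.3]]' 0.68 10; python3 - <<'E'
from h import *
o=arm.get_obs(); A=R.from_quat(o['ee_rot']).as_matrix(); print(A,o['ee_pos'])
T=np.array([[-.2226,.9749],[-.9749,-.2226]])
p=np.array([500.4,189.6])+ -225*T[0]-21*T[1]; print(p, A.T@(np.array([600-p[0],-115-p[1],0])))
E
```

```text
time: 19.8
ee_pos: [571.8, -27.3, 440.3]
ee_rot: [-0.498, -0.502, 0.502, 0.498]
force: [-0.1, 0.2, 0.7]
opening: 62.7
[[-0.01 -0.   -1.  ]
 [ 1.   -0.   -0.01]
 [-0.   -1.    0.  ]] [571.84 -27.28 440.28]
[570.96 -25.08] [-90.14   0.03 -28.37]
```

```bash
python3 -m pendant '[[-0.035,0.005,-0.01,0],[-0.065,0.015,-0.02,0],[-0.083,0.025,-0.026,0],[-0.09,0.03,-0.028,0],[-0.09,0.03,-0.028,0]]'; python3 -m pendant '[[0,0,0,0],[0,0,0,0],[0,0,0,0],[0,0,0,0],[0,0,0,0]]'; python3 - <<'E'
from h import *
o=arm.get_obs(); print(o['ee_pos'],abs(o['qvel']).max())
im,K,M=cam("wrist"); np.savez("q.npz",im=im,K=K,M=M)
b=cv2.resize(im,None,fx=4,fy=4,interpolation=cv2.INTER_CUBIC)
cv2.imwrite("pics/q.png",b[550:1150,760:1500])
im,K,M=cam("top"); cv2.imwrite("pics/q2.png",cv2.resize(im[165:280,280:420],None,fx=5.7,fy=5,interpolation=cv2.INTER_CUBIC))
E
```

```text
time: 20.42
ee_pos: [600.2, -113.9, 409.8]
ee_rot: [-0.497, -0.503, 0.503, 0.498]
force: [-0.1, 0.6, -0.4]
opening: 62.4
time: 21.05
ee_pos: [600.4, -114.5, 410.7]
ee_rot: [0.497, 0.503, -0.503, -0.497]
force: [-0.1, -0.3, -0.5]
opening: 63.0
[ 600.36 -114.49  410.68] 0.0024932559986813306
```

View pics/q.png

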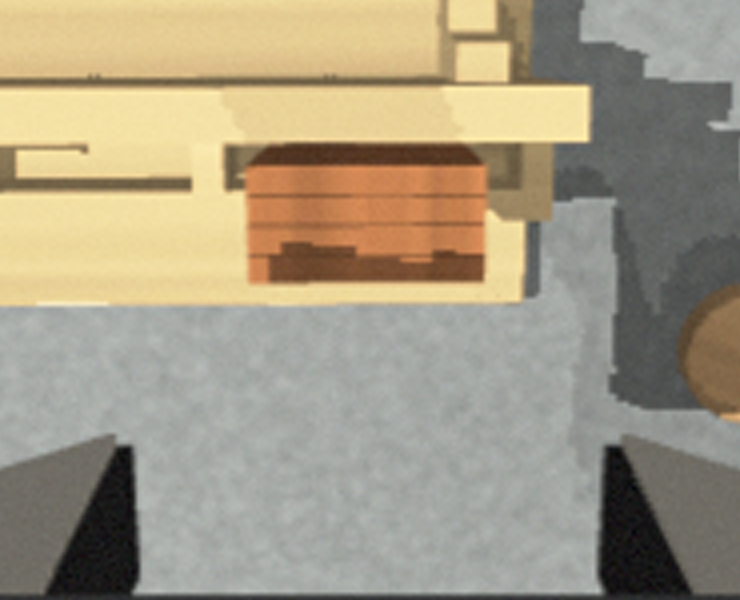

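```bash
python3 - <<'E'
from h import *
d=np.load("q.npz");K,M=d["K"],d["M"]
o=arm.get_obs();A=R.from_quat(o['ee_rot']).as_matrix()
for u,v in [(247,165),(485,165),(247,283),(485,283)]:
    p=at_z(K,M,((760+u)/4-.375,(550+v)/4-.375),170.5); print(p,A.T@(p-o['ee_pos']))
E
```

```text
[ 565.91 -135.18  170.5 ] [-20.28 240.11  34.68]
[565.55 -93.76 170.5 ] [ 21.14 240.11  34.59]
[ 587.2  -135.56  170.5 ] [-20.88 240.12  13.39]
[586.84 -93.04 170.5 ] [ 21.64 240.11  13.3 ]
```

```bash
python3 -m pendant '[[-0.0007,0.0,0.012,0],[-0.0007,0.02,0.0235,0],[-0.0007,0.045,0.0235,0],[-0.0007,0.068,0.0235,0],[-0.0007,0.08,0.0235,0]]' 0.68 10;  python3 -m pendant '[[0,0.005,0,0],[0,0.01,0,0],[0,0.011,0,0],[0,0.011,0,0],[0,0.011,0,0]]'; python3 -m pendant '[[0,0,0,0],[0,0,0,0],[0,0,0,0],[0,0,0,0],[0,0,0,0]]' 0.25 25; python3 - <<'E'
from h import *
im,K,M=cam("wrist"); cv2.imwrite("pics/r.png",cv2.resize(im[200:350,150:430],None,fx=2.8,fy=2.8))
E
```

```text
time: 21.78
ee_pos: [575.8, -115.6, 329.4]
ee_rot: [-0.497, -0.502, 0.503, 0.498]
force: [0.2, -0.5, 0.2]
opening: 62.5
time: 22.4
ee_pos: [577.1, -115.5, 320.0]
ee_rot: [0.498, 0.503, -0.502, -0.497]
force: [0.6, 0.4, 0.0]
opening: 62.3
time: 23.02
ee_pos: [576.9, -115.5, 319.6]
ee_rot: [0.497, 0.503, -0.503, -0.497]
force: [-0.3, -0.3, 1.1]
opening: 41.8
```

View pics/r.png

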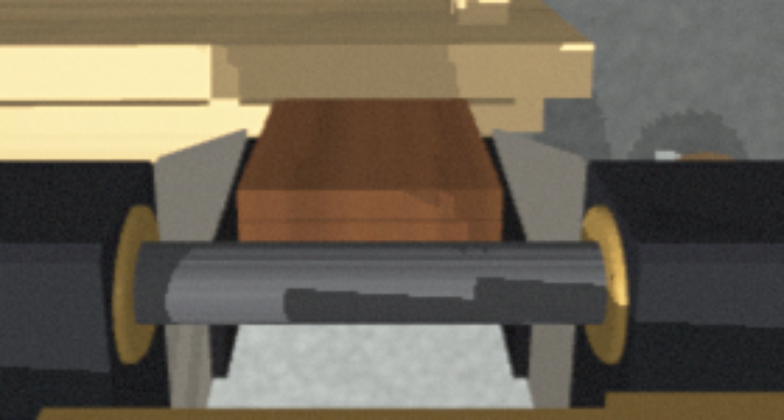

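```bash
python3 -m pendant '[[0,-0.006,0,0],[0,-0.02,0,0],[0,-0.045,0,0],[0,-0.075,0,0],[0,-0.11,0,0]]';  python3 -m pendant '[[0,-0.02,0,0],[0.01,-0.035,0,0],[0.03,-0.04,0.005,0],[0.06,-0.04,0.01,0],[0.1,-0.04,0.015,-2]]'; python3 - <<'E'
from h import *
o=arm.get_obs(); A=R.from_quat(o['ee_rot']).as_matrix(); print(A,o['ee_pos'],o['opening'],o['force'])
for x,z in [(109.5,172)]:
  t=bed(x,-.3,z)+[0,0,159]; print(t, A.T@(t-o['ee_pos']))
E
```

```text
time: 23.7
ee_pos: [576.5, -115.4, 431.1]
ee_rot: [-0.497, -0.502, 0.503, 0.498]
force: [0.3, 0.5, -1.0]
opening: 41.9
time: 24.32
ee_pos: [559.8, -13.9, 468.9]
ee_rot: [-0.488, -0.511, 0.512, 0.489]
force: [0.7, 0.4, -0.4]
opening: 41.7
[[-0.05 -0.   -1.  ]
 [ 1.    0.   -0.05]
 [ 0.   -1.    0.  ]] [559.83 -13.88 468.88] 41.746763607792474 [ 0.67  0.42 -0.39]
[534.96 197.67 376.05] [212.45  92.91  14.97]
```

```bash
python3 -m pendant '[[0.05,0,0.004,-2],[0.105,0,0.008,-5],[0.155,0.01,0.011,-8],[0.195,0.03,0.014,-10.2],[0.21,0.05,0.015,-10.2]]';  python3 -m pendant '[[0.0,0.01,0,0],[0,0.015,0,0],[0,0.02,0,0],[0,0.02,0,0],[0,0.02,0,0]]'; python3 - <<'E'
from h import *
o=arm.get_obs(); A=R.from_quat(o['ee_rot']).as_matrix(); print(np.degrees(np.arctan2(A[1,0],A[0,0])),o['ee_pos'],o['opening'],abs(o['qvel']).max())
t=bed(109.5,-.3,172)+[0,0,159]; print(t, A.T@(t-o['ee_pos']))
im,K,M=cam("wrist"); np.savez("s.npz",im=im,K=K,M=M);cv2.imwrite("pics/s.png",cv2.resize(im,None,fx=1.4,fy=1.4))
im,K,M=cam("side"); cv2.imwrite("pics/s2.png",cv2.resize(im[80:240,150:300],None,fx=4,fy=3.7,interpolation=cv2.INTER_CUBIC))
E
```

```text
time: 24.95
ee_pos: [534.1, 197.7, 418.5]
ee_rot: [0.439, 0.554, -0.554, -0.44]
force: [-0.3, -0.6, -1.7]
opening: 42.1
time: 25.58
ee_pos: [536.6, 193.0, 400.1]
ee_rot: [0.442, 0.553, -0.552, -0.441]
force: [0.4, 0.1, -0.3]
opening: 42.0
102.74405937792555 [536.62 192.99 400.1 ] 41.997755352125104 0.004147263874600237
[534.96 197.67 376.05] [ 4.94 24.05  0.61]
```

View pics/s.png

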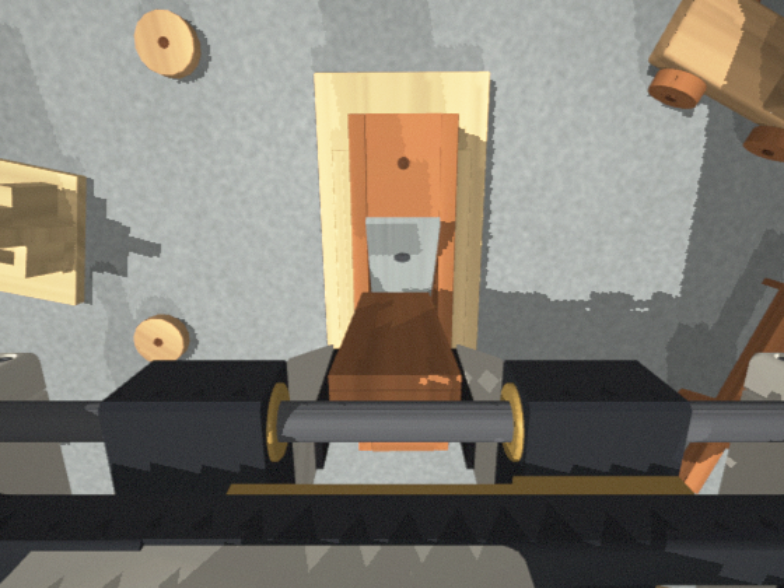

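View pics/s2.png

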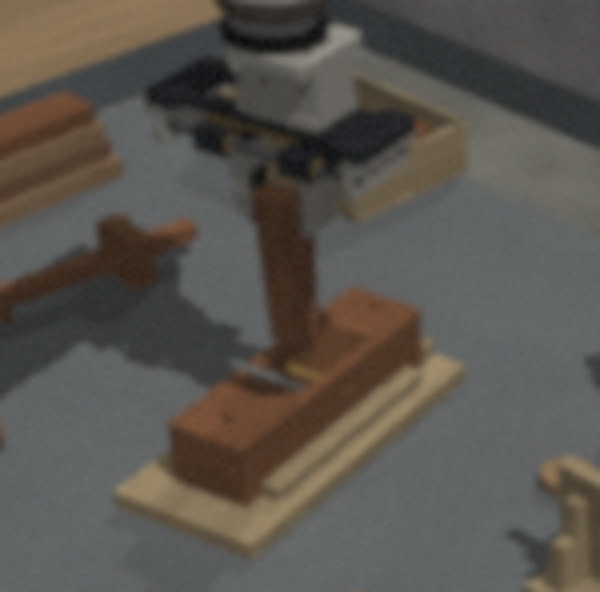

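```bash
python3 -m pendant '[[0.001,0.003,0,0],[0.0025,0.008,0,0],[0.004,0.014,0,0],[0.0048,0.019,0.0005,0],[0.0049,0.021,0.0005,0]]'; python3 - <<'E'
from h import *
arm.get_image("side")
o=arm.get_obs(); A=R.from_quat(o['ee_rot']).as_matrix(); print(o['ee_pos'],o['force'],abs(o['qvel']).max())
for f in (40,36,32,28,24,20,15,10,5,0):
  a=np.radians(f); t=bed(5+135*np.sin(a)+10*np.cos(a),-.3,75+135*np.cos(a)-10*np.sin(a))+[0,0,159]; print(f, A.T@(t-o['ee_pos']))
E
```

```text
time: 26.3
ee_pos: [534.5, 198.2, 378.0]
ee_rot: [-0.441, -0.552, 0.553, 0.441]
force: [0.7, -0.2, -0.4]
opening: 42.0
[534.55 198.13 377.92] [-0.14  0.16 -1.01] 0.007982759620313891
40 [-0.54  9.    6.8 ]
36 [-0.56  9.47 16.24]
32 [-0.57 10.59 25.62]
28 [-0.59 12.36 34.9 ]
24 [-0.6  14.78 44.04]
20 [-0.61 17.83 52.98]
15 [-0.63 22.5  63.83]
10 [-0.65 28.1  74.22]
5 [-0.66 34.59 84.09]
0 [-0.68 41.91 93.36]
```

```bash
python3 -m pendant '[[-0.0005,0.005,0.004,0],[-0.0005,0.009,0.0095,0],[-0.0005,0.0095,0.0162,0],[-0.0006,0.0106,0.0256,0],[-0.0006,0.0124,0.0349,0]]' - 15; python3 -m pendant '[[0,0.0024,0.0091,0],[0,0.0055,0.018,0],[0,0.0101,0.0289,0],[0,0.0128,0.034,0],[0,0.0157,0.0393,0]]'; python3 - <<'E'
from h import *
o=arm.get_obs(); print(o['ee_pos'],o['force'],o['torque'])
im,K,M=cam("side"); cv2.imwrite("pics/t2.png",cv2.resize(im[80:240,150:300],None,fx=4,fy=3.7,interpolation=cv2.INTER_CUBIC))
im,K,M=cam("wrist"); cv2.imwrite("pics/t.png",cv2.resize(im,None,fx=1.4,fy=1.4))
A=R.from_quat(o['ee_rot']).as_matrix()
for f in (10,5,0):
  a=np.radians(f); t=bed(5+135*np.sin(a)+10*np.cos(a),-.3,75+135*np.cos(a)-10*np.sin(a))+[0,0,159]; print(f, A.T@(t-o['ee_pos']))
E
```

```text
time: 26.98
ee_pos: [500.3, 189.8, 366.6]
ee_rot: [0.441, 0.553, -0.552, -0.441]
force: [1.3, -0.2, 0.5]
opening: 41.6
time: 27.6
ee_pos: [462.2, 181.0, 350.3]
ee_rot: [-0.441, -0.553, 0.553, 0.441]
force: [1.7, -0.4, 1.4]
opening: 41.9
[462.18 181.01 350.26] [ 1.66 -0.39  1.44] [ 0.15 -0.25  0.03]
10 [-0.01  0.37 -0.12]
5 [-0.03  6.85  9.76]
0 [-0.05 14.17 19.03]
```

View pics/t2.png

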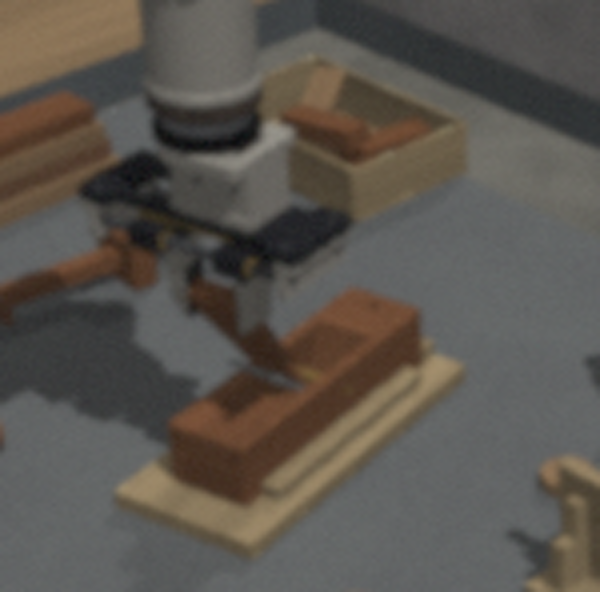

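View pics/t.png

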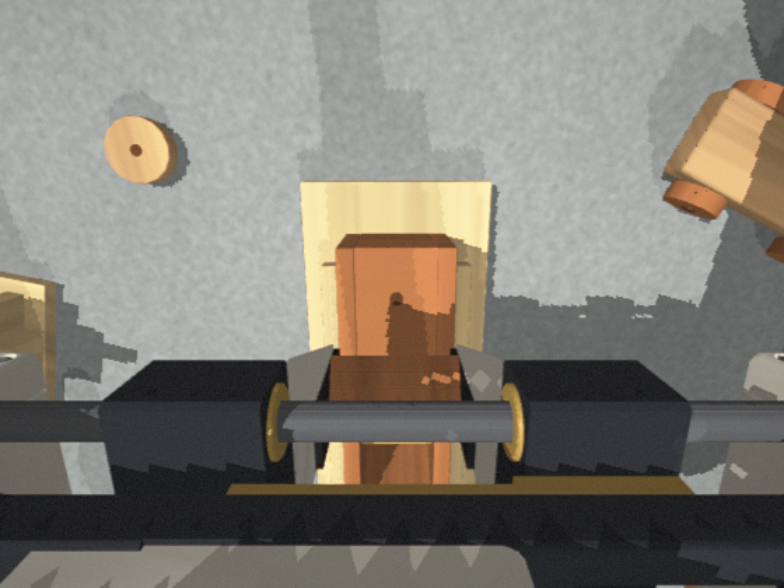

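```bash
python3 -m pendant '[[0,0.0033,0.0049,0],[0,0.0068,0.0098,0],[0,0.0103,0.0144,0],[0,0.0135,0.0183,0],[0,0.0135,0.0183,0]]'; python3 - <<'E'
from h import *
o=arm.get_obs(); print(o['ee_pos'],o['force'],o['torque'])
im,K,M=cam("side"); cv2.imwrite("pics/u2.png",cv2.resize(im[80:240,150:300],None,fx=4,fy=3.7,interpolation=cv2.INTER_CUBIC))
A=R.from_quat(o['ee_rot']).as_matrix()
for ze in (75,55,40,30,20,12,8):
  t=bed(15,-.3,ze+135)+[0,0,159]; print(ze, A.T@(t-o['ee_pos']))
E
```

```text
time: 28.32
ee_pos: [444.1, 176.9, 336.6]
ee_rot: [-0.441, -0.552, 0.553, 0.441]
force: [0.6, -0.5, -0.9]
opening: 41.8
[444.14 176.93 336.58] [ 0.56 -0.47 -0.94] [ 0.03 -0.02 -0.  ]
75 [-0.06  0.48  0.54]
55 [ -0.04  14.61 -13.62]
40 [ -0.02  25.2  -24.24]
30 [ -0.01  32.27 -31.32]
20 [  0.    39.33 -38.4 ]
12 [  0.01  44.98 -44.06]
8 [  0.02  47.81 -46.89]
```

View pics/u2.png

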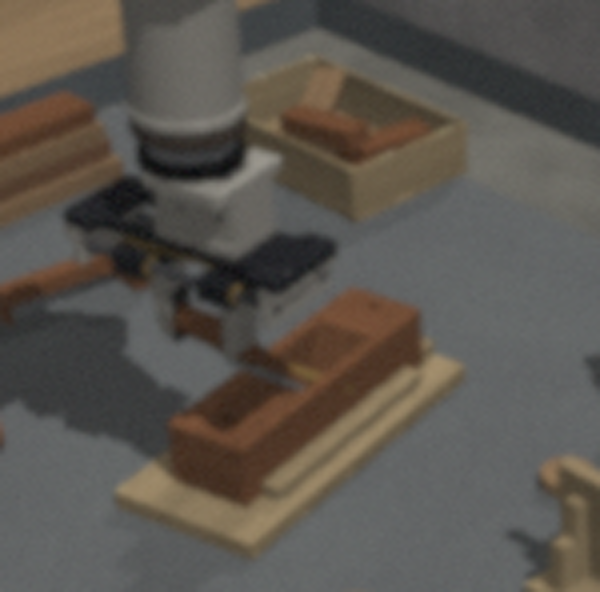

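```bash
python3 -m pendant '[[0,0.005,-0.003,0],[0,0.0105,-0.0085,0],[0,0.0165,-0.0145,0],[0,0.022,-0.02,0],[0,0.026,-0.024,0]]'; python3 - <<'E'
from h import *
o=arm.get_obs(); print(o['ee_pos'],o['force'],o['torque'])
im,K,M=cam("side"); cv2.imwrite("pics/v2.png",cv2.resize(im[80:240,150:300],None,fx=4,fy=3.7,interpolation=cv2.INTER_CUBIC))
im,K,M=cam("wrist"); cv2.imwrite("pics/v.png",cv2.resize(im,None,fx=1.4,fy=1.4))
A=R.from_quat(o['ee_rot']).as_matrix()
for ze in (40,30,20,12,8):
  t=bed(15,-.3,ze+135)+[0,0,159]; print(ze, A.T@(t-o['ee_pos']))
E
```

```text
time: 29.0
ee_pos: [468.5, 182.5, 310.5]
ee_rot: [-0.441, -0.553, 0.553, 0.441]
force: [0.9, 0.4, 0.9]
opening: 42.0
[468.51 182.47 310.51] [0.95 0.37 0.94] [ 0.09 -0.27 -0.03]
40 [-0.02 -0.85  0.78]
30 [-0.01  6.22 -6.29]
20 [  0.    13.29 -13.36]
12 [  0.01  18.95 -19.02]
8 [  0.02  21.78 -21.85]
```

View pics/v2.png

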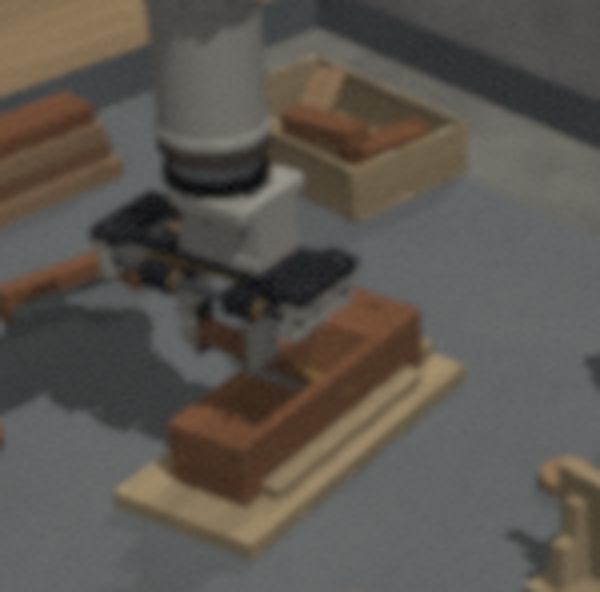

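View pics/v.png

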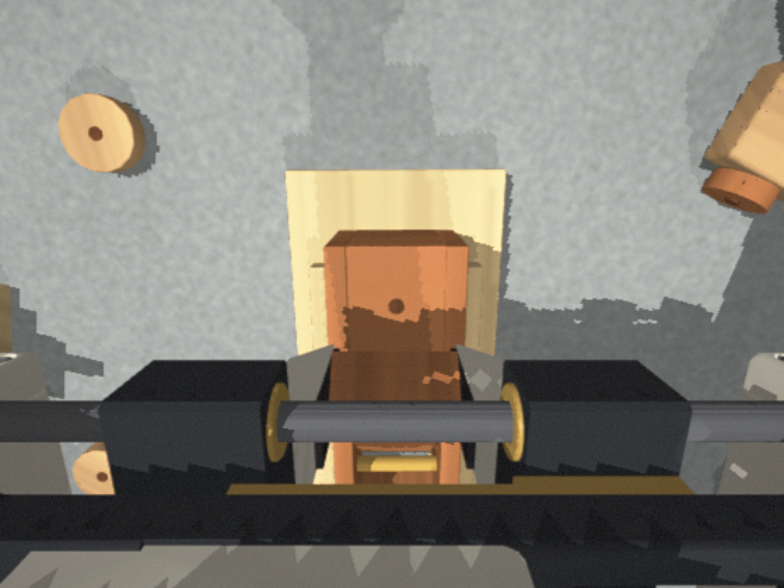

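```bash
python3 -m pendant '[[0,0.003,-0.003,0],[0,0.006,-0.006,0],[0,0.0085,-0.0085,0],[0,0.011,-0.011,0],[0,0.0135,-0.0134,0]]' - 30; python3 - <<'E'
from h import *
o=arm.get_obs(); print(o['ee_pos'],o['force'],o['torque'])
im,K,M=cam("wrist"); cv2.imwrite("pics/w.png",cv2.resize(im,None,fx=1.4,fy=1.4))
A=R.from_quat(o['ee_rot']).as_matrix()
for ze in (20,12,8):
  t=bed(15,-.3,ze+135)+[0,0,159]; print(ze, A.T@(t-o['ee_pos']))
E
```

```text
time: 29.72
ee_pos: [481.4, 185.4, 297.5]
ee_rot: [0.441, 0.553, -0.553, -0.441]
force: [0.5, 0.7, 3.0]
opening: 41.8
[481.39 185.42 297.46] [0.47 0.7  3.01] [ 0.13 -0.31 -0.  ]
20 [-0.02  0.26 -0.15]
12 [-0.01  5.91 -5.8 ]
8 [-0.    8.74 -8.63]
```

View pics/w.png

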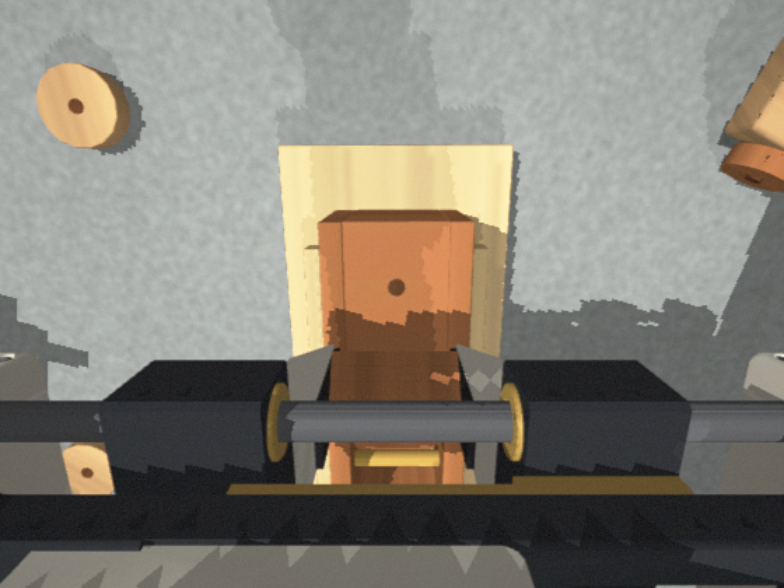

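```bash
python3 -m pendant '[[0,0.0015,-0.0015,0],[0,0.0028,-0.0028,0],[0,0.004,-0.004,0],[0,0.005,-0.005,0],[0,0.0055,-0.0055,0]]' - 40; python3 - <<'E'
from h import *
o=arm.get_obs(); print(o['ee_pos'],o['force'],o['torque'])
A=R.from_quat(o['ee_rot']).as_matrix()
for ze in (12,8):
  t=bed(15,-.3,ze+135)+[0,0,159]; print(ze, A.T@(t-o['ee_pos']))
E
```

```text
time: 30.4
ee_pos: [484.7, 186.6, 293.0]
ee_rot: [-0.44, -0.551, 0.554, 0.442]
force: [-11.9, -2.9, 22.3]
opening: 41.9
[484.68 186.59 292.97] [-11.93  -2.94  22.34] [-0.63  2.07 -0.01]
12 [-0.42  1.41 -2.35]
8 [-0.41  4.23 -5.19]
```

```bash
python3 -m pendant '[[0,-0.0006,0.0003,0],[0,-0.0012,0.0007,0],[0,-0.0015,0.001,0],[0,-0.0015,0.001,0],[0,-0.0015,0.001,0]]'; python3 - <<'E'
from h import *
o=arm.get_obs(); print(o['ee_pos'],o['force'],o['torque'])
A=R.from_quat(o['ee_rot']).as_matrix()
for ze in (12,8):
  t=bed(15,-.3,ze+135)+[0,0,159]; print(ze, A.T@(t-o['ee_pos']))
E
```

```text
time: 31.02
ee_pos: [484.5, 186.3, 293.1]
ee_rot: [-0.44, -0.552, 0.554, 0.442]
force: [-5.4, -0.2, 5.8]
opening: 41.7
[484.51 186.31 293.15] [-5.4  -0.17  5.77] [-0.11  1.03  0.04]
12 [-0.18  1.59 -2.57]
8 [-0.18  4.41 -5.41]
```

```bash
python3 -m pendant '[[0,0,0,0],[0,0,0,0],[0,0,0,0],[0,0,0,0],[0,0,0,0]]' 0.62 10; python3 -m pendant '[[0,-0.005,0,0],[0,-0.02,0,0],[0,-0.05,0,0],[0,-0.09,0,0],[0,-0.13,0,0]]';python3 -m pendant '[[0,-0.03,-0.005,0],[0,-0.04,-0.02,0],[0,-0.04,-0.035,0],[0,-0.04,-0.04,0],[0,-0.04,-0.04,0]]'; python3 -m pendant '[[0,0,0,0],[0,0,0,0],[0,0,0,0],[0,0,0,0],[0,0,0,0]]'; python3 - <<'E'
from h import *
o=arm.get_obs(); print(o['ee_pos'],o['force'],abs(o['qvel']).max())
d=cam("wrist"); im,K,M=d; cv2.imwrite("pics/x.png",cv2.resize(im,None,fx=1.4,fy=1.4))
b=cv2.resize(im,None,fx=6,fy=6,interpolation=cv2.INTER_CUBIC)
def dot(p,c):
  q=proj(K,M,p)[0]; cv2.circle(b,tuple(int(v) for v in (q+.42)*6),4,c,-1); return q
Q=[]
for y in (-22.5,22.5): Q.append(dot(bed(0,y,125),(255,0,255)))
for ze,c in ((14.5,(0,255,0)),(8,(255,255,0))):
  for x in (5,26):
    for y in (-21,21): Q.append(dot(bed(x,y,ze+145),c))
Q=np.array(Q).mean(0)*6; x0,y0=int(Q[0]-300),int(max(0,Q[1]-300)); cv2.imwrite("pics/x1.png",b[y0:y0+600,x0:x0+600])
im,K,M=cam("side"); cv2.imwrite("pics/x2.png",cv2.resize(im[100:240,150:300],None,fx=4,fy=4,interpolation=cv2.INTER_CUBIC)); cv2.imwrite("pics/x3.png",im)
E
```

```text
time: 31.65
ee_pos: [485.6, 186.3, 293.5]
ee_rot: [0.441, 0.553, -0.553, -0.441]
force: [0.8, 0.2, -0.4]
opening: 56.9
time: 32.28
ee_pos: [485.3, 186.4, 425.9]
ee_rot: [0.441, 0.553, -0.552, -0.441]
force: [-0.2, -0.6, 0.0]
opening: 56.6
time: 32.9
ee_pos: [524.5, 195.1, 462.5]
ee_rot: [-0.441, -0.552, 0.553, 0.442]
force: [-0.5, 0.5, -0.6]
opening: 57.1
time: 33.52
ee_pos: [524.5, 195.2, 463.6]
ee_rot: [0.441, 0.553, -0.553, -0.441]
force: [1.2, 0.2, 0.1]
opening: 57.3
[524.5  195.18 463.57] [1.18 0.18 0.11] 0.0033587355233835126
```

View pics/x.png

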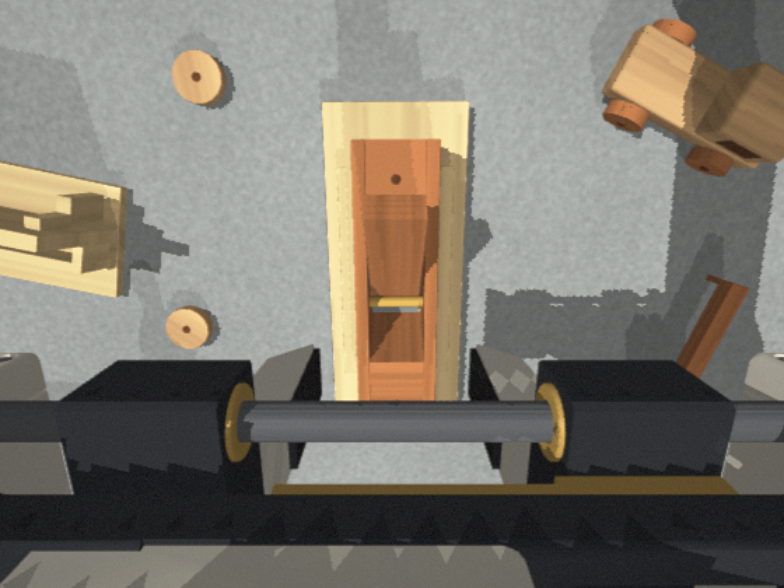

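View pics/x1.png

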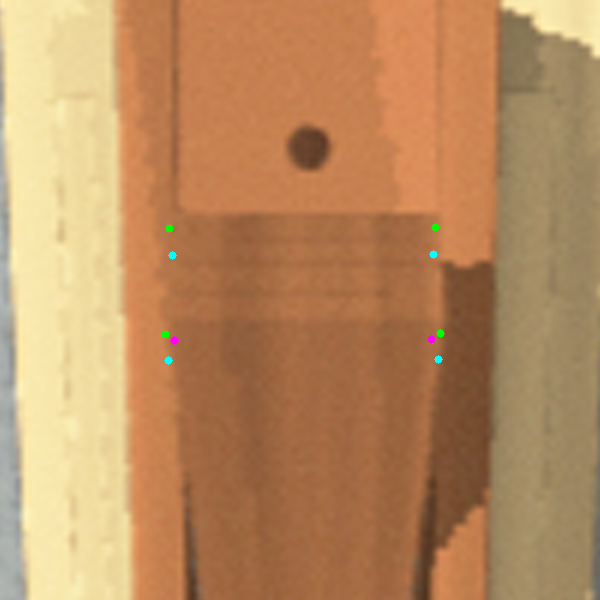

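View pics/x2.png

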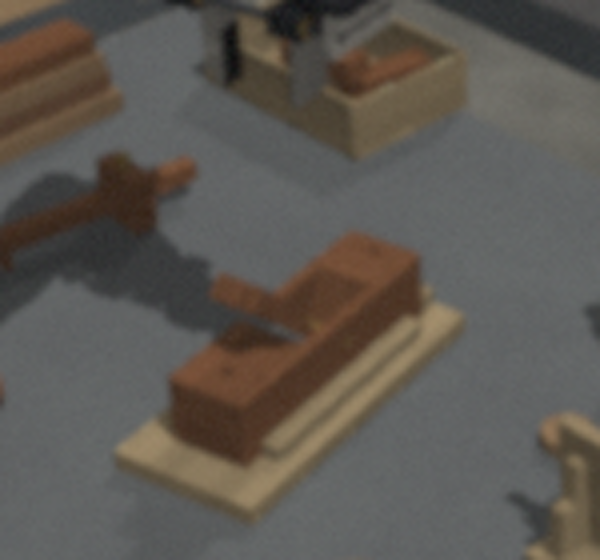

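View pics/x3.png

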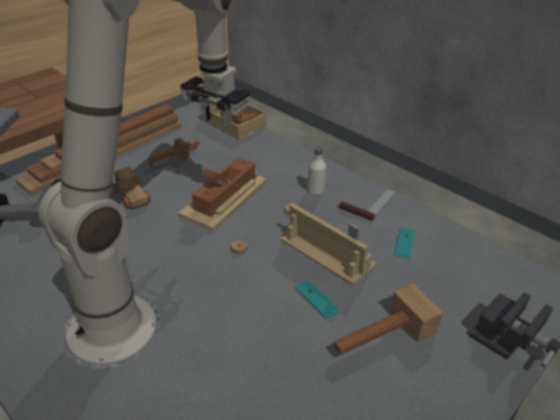

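```bash
python3 - <<'E'
from h import *
o=arm.get_obs(); A=R.from_quat(o['ee_rot']).as_matrix(); print(np.degrees(np.arctan2(A[1,0],A[0,0])))
t=bed(15,-.3,153.5)+[0,0,159]; print(t,A.T@(t-o['ee_pos']))
E
```

```text
102.8026596994182
[482.57 185.67 296.15] [  0.   167.37  43.01]
```

```bash
python3 -m pendant '[[0,0.01,0.02,0],[0,0.035,0.04,0],[0,0.075,0.043,0],[0,0.115,0.043,0],[0,0.145,0.043,0]]'; python3 -m pendant '[[0,0.01,0,0],[0,0.019,0,0],[0,0.0224,0,0],[0,0.0224,0,0],[0,0.0224,0,0]]'; python3 -m pendant '[[0,0,0,0],[0,0,0,0],[0,0,0,0],[0,0,0,0],[0,0,0,0]]' 0.25 50; python3 - <<'E'
from h import *
o=arm.get_obs(); A=R.from_quat(o['ee_rot']).as_matrix()
t=bed(15,-.3,153.5)+[0,0,159]; print(o['force'],A.T@(t-o['ee_pos']))
E
```

```text
time: 34.25
ee_pos: [482.2, 185.4, 317.1]
ee_rot: [-0.441, -0.552, 0.553, 0.441]
force: [-0.3, -0.5, 0.0]
opening: 57.1
time: 34.88
ee_pos: [482.9, 185.8, 296.8]
ee_rot: [0.441, 0.553, -0.552, -0.441]
force: [-0.0, -1.6, -0.1]
opening: 57.1
time: 35.5
ee_pos: [482.7, 185.8, 296.4]
ee_rot: [0.441, 0.553, -0.553, -0.441]
force: [-0.7, -0.3, 4.6]
opening: 41.6
[-0.69 -0.31  4.58] [-0.08  0.21  0.13]
```

```bash
python3 -m pendant '[[0,-0.0002,-0.001,0],[0,0.0005,-0.0017,0],[0,0.0012,-0.0024,0],[0,0.0016,-0.0028,0],[0,0.0016,-0.0028,0]]'; python3 - <<'E'
from h import *
o=arm.get_obs(); A=R.from_quat(o['ee_rot']).as_matrix()
t=bed(15,-.3,153.5)+[0,0,159]; print(o['force'],o['opening'],A.T@(t-o['ee_pos']))
E
```

```text
time: 36.12
ee_pos: [483.6, 186.4, 296.0]
ee_rot: [-0.441, -0.551, 0.554, 0.442]
force: [-13.6, -3.2, 25.4]
opening: 42.0
[-13.65  -3.16  25.43] 41.96130553130236 [-0.45 -0.1   1.13]
```

```bash
python3 -m pendant '[[0,-0.0008,0.0008,0],[0,-0.0016,0.0014,0],[0,-0.002,0.0016,0],[0,-0.002,0.0016,0],[0,-0.002,0.0016,0]]'; python3 -m pendant '[[0,0,0,0],[0,0,0,0],[0,0,0,0],[0,0,0,0],[0,0,0,0]]' 0.62 10; python3 -m pendant '[[0,-0.005,0,0],[0,-0.02,0,0],[0,-0.05,0,0],[0,-0.09,0,0],[0,-0.13,0,0]]';python3 -m pendant '[[0,-0.03,-0.005,0],[0,-0.04,-0.02,0],[0,-0.04,-0.035,0],[0,-0.04,-0.04,0],[0,-0.04,-0.04,0]]'; python3 -m pendant '[[0,0,0,0],[0,0,0,0],[0,0,0,0],[0,0,0,0],[0,0,0,0]]'; python3 - <<'E'
from h import *
o=arm.get_obs(); print(o['ee_pos'],o['force'],abs(o['qvel']).max())
im,K,M=cam("wrist"); np.savez("y.npz",im=im,K=K,M=M)
b=cv2.resize(im,None,fx=6,fy=6,interpolation=cv2.INTER_CUBIC)
def dot(p,c):
  q=proj(K,M,p)[0]; cv2.circle(b,tuple(int(v) for v in (q+.42)*6),4,c,-1); return q
Q=[]
for y in (-24,24):
  for x in (-60,37,): Q.append(dot(ORG+AX*x+AY*y+[0,0,78],(255,0,0)))
  dot(ORG+AX*-150+AY*y*35/24+[0,0,78],(255,0,0))
for ze,c in ((16,(0,255,0)),(8,(255,255,0))):
  for x in (5,26):
    for y in (-21,21): Q.append(dot(bed(x,y,ze+145),c))
Q=np.array(Q).mean(0)*6; x0,y0=int(Q[0]-300),int(max(0,Q[1]-300)); cv2.imwrite("pics/y1.png",b[y0-100:y0+500,x0:x0+600])
im,K,M=cam("side"); cv2.imwrite("pics/y2.png",im)
im,K,M=cam("top"); cv2.imwrite("pics/y3.png",im)
E
```

```text
time: 36.75
ee_pos: [483.3, 186.0, 296.2]
ee_rot: [-0.441, -0.552, 0.553, 0.441]
force: [-5.9, -0.0, 4.6]
opening: 41.4
time: 37.38
ee_pos: [483.9, 185.9, 296.5]
ee_rot: [0.441, 0.553, -0.553, -0.441]
force: [-0.6, -0.0, 0.3]
opening: 57.1
time: 38.0
ee_pos: [483.6, 186.0, 428.9]
ee_rot: [0.441, 0.553, -0.552, -0.441]
force: [0.2, 0.2, 0.0]
opening: 56.8
time: 38.62
ee_pos: [522.7, 194.8, 465.5]
ee_rot: [-0.441, -0.552, 0.553, 0.442]
force: [-1.4, -0.2, -0.0]
opening: 56.8
time: 39.25
ee_pos: [522.7, 194.8, 466.5]
ee_rot: [0.441, 0.553, -0.553, -0.441]
force: [0.3, -0.0, 0.3]
opening: 57.1
[522.73 194.8  466.55] [ 0.28 -0.01  0.28] 0.0018227741522698758
```

View pics/y1.png

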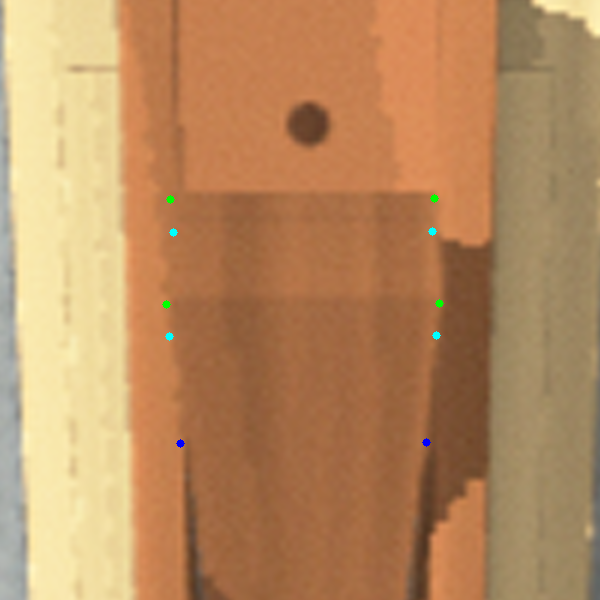

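View pics/y3.png

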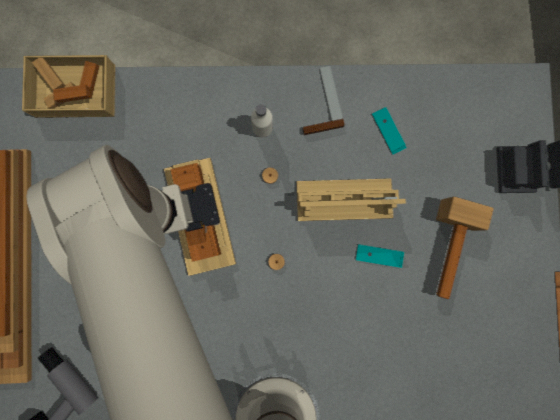

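```bash
python3 - <<'E'
from h import *
a=cv2.imread("pics/a_side.png");b=cv2.imread("pics/y2.png")
d=cv2.absdiff(a,b).max(2)
print("narrow region diff",d[220:240,345:362].mean(), "truck",d[168:208,112:150].mean(),"mallet",d[285:350,335:440].mean(),"wheel",d[238:255,230:248].mean(),"bottle",d[148:195,305:330].mean(),"sq",d[190:220,338:395].mean(),"gauge",d[140:165,148:200].mean())
cv2.imwrite("pics/z.png",np.hstack([cv2.resize(b[140:230,170:280],None,fx=3.6,fy=3.6,interpolation=cv2.INTER_CUBIC),cv2.resize(b[180:270,280:390],None,fx=3.6,fy=3.6,interpolation=cv2.INTER_CUBIC)]))
E
```

```text
narrow region diff 3.2823529411764705 truck 22.133552631578947 mallet 3.3528205128205126 wheel 3.552287581699346 bottle 4.488510638297872 sq 3.5105263157894737 gauge 20.043846153846154
```

View pics/z.png

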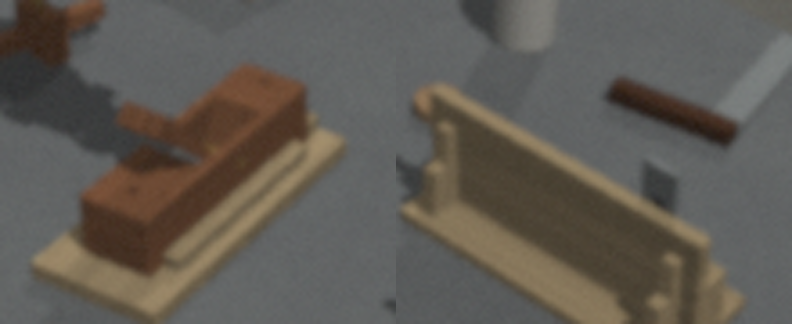

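```bash
python3 -c "
from plant import arm
print(arm.finish_job())"
```

```text
the job is handed in; nothing more can be done
None
```

The wide iron and the wedge are both in the plane and released, and the job was handed in at about 39 s. No verdict came back.

- **Iron:** I took it from the middle bay, tilted it onto the bed and slid it slowly under the pin until it met a firm stop at about 15 N. After I let go, the wrist view matched a model of the iron flat on the bed with its edge at z ≈ -5 mm to within about 1 mm.
- **Wedge:** I slid it in on top of the iron and pushed it under the pin to about 24 N. I then gripped it again and pushed to about 28 N; it moved only about 1 mm.
- **Disagreement:** The last picture puts the wedge's thin end at about 17 to 18 mm up the bed. That is inside the 23 mm limit but above the expected 8 to 15 mm. The iron may have lifted about 1° at its edge while I was pushing, or the measurement may be slightly off. I could not measure the wedge's force on the pin directly.
- **Bystanders:**
  - The side camera shows no change at the narrow iron, mallet, bottle, try square and the one wheel I compared.
  - The truck and marking gauge areas differ between pictures, which I put down to the arm's shadow; I saw no sign they had moved.
  - I checked the second wheel by eye only, and it looks unmoved.

The gripper was well clear of everything at hand-in.

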